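Pry the stuck cap off a filter housing

TASK

The push-in cap of the small steel filter housing is stuck in its seal. Take the pry bar from its rest, lay it between the fulcrum's cheeks with its tip under the cap's tab and let go of it; then take it by the black handle and lever the handle down until the bar meets the stop bolt and the cap breaks loose. After that lay the bar back across its rest, lift the cap off by its knob and set it down upright in the aluminium tray without dropping it, leaving everything else on the bench where it is.

Things in the scene. Friction and masses are not known exactly. Their poses are not given: they have to be found in the camera images.
- housing: Fixed steel filter housing, round, 76 mm diameter, rim 92 mm above the bench, on a base plate 236 x 90 x 8 mm. Origin: on the bench under the housing's axis. Its x axis (z up) points along the base plate past the fulcrum to the stop bolt: the direction in which the cap's tab sticks out and the line of the bar in use. Base plate from x = -50 to 186 mm; a side port to x = -66 mm
- fulcrum_top (a point): Top of the fulcrum: fixed round bar 12 mm diameter lying along the housing's y, at housing x = 95 mm, 87.8 mm above the bench; cheeks at both sides rise 10 mm higher, 32 mm apart. A bar on it whose tip touches the tab from below slopes 0 to 4 degrees, handle higher; at 12 degrees it passes freely under the tab. Let go, it stays: the handle's weight holds the tip up against the tab
- stop_top (a point): Top of the fixed stop bolt (head 22 mm diameter) at housing x = 165 mm, 73 mm above the bench. A bar levered down onto it slopes 12 degrees, handle lower than tip, and the cap is then loose; this takes about 10 N at the handle. A loose cap stays tilted, its tab some 9 mm up, when the bar is drawn out
- cap_knob (a point): Centre of the cap's knob, a dark steel upright cylinder 24 mm diameter, 26 mm high; 24 mm above the underside of the cap's flange (which is level with the housing's rim at the start). Axes as the cap's: x towards the tab, z up its axis. Cap: steel flange 80 mm diameter, 7 mm thick; below it a black plug 54 mm diameter, 9 mm deep, held by a tight seal; about 0.32 kg
- cap_tab (a point): Underside of the cap's pry tab, 52 mm from the cap's axis; the tab is 30 mm wide, 7 mm thick and reaches from the housing to 62 mm from the axis. Axes as the cap's
- cap_base (a point): Centre of the underside of the cap's plug, 33 mm below the knob's centre: the cap stands on it when set down. Axes as the cap's
- bar_mid (a point): Middle of the loose pry bar, half-way up; its centre of mass lies 12 mm from here towards the handle: steel flat bar 280 mm long, 20 mm wide, 8 mm thick, about 0.28 kg; x towards the tip, z through its thickness. The last 30 mm at the tip are 5 mm thick; the other end has a black plastic sleeve 75 mm long, 24 mm wide, 14 mm thick; all on one axis
- bar_tip (a point): The end of the pry bar's thin tip, 140 mm from bar_mid, on the bar's axis. In place it lies about 45 mm from the housing's axis, below the tab
- bar_handle (a point): Middle of the pry bar's black sleeve, 105 mm from bar_mid at the other end from the tip, on the bar's axis
- bar_rest: Fixed grey plastic rest for the bar. Origin: centre of its underside on the bench; base 140 mm (x) by 70 mm (y), 4 mm thick, with two ridges 12 mm thick and 70 mm long across it at x = +45 and -45 mm, tops 26 mm above the bench. The bar lies on the ridges along the rest's x, its tip towards +x, its middle about over the rest's origin
- tray: Fixed square aluminium tray 140 x 140 mm, rim 12 mm high, walls and floor 3 mm thick. Origin: centre of its underside on the bench
- beaker: Bystander: clear plastic cup 60 mm diameter, 70 mm high; origin under its centre
- clamp_ring: Bystander: loose steel ring 64 mm diameter, 14 mm high, lying flat; origin under its centre
- media_bottle: Bystander: glass bottle 80 mm diameter, 170 mm high; origin under its centre
- jar: Bystander: amber jar 56 mm diameter, 70 mm high; origin under its centre
- spanner: Bystander: spanner 170 mm long lying on the bench
- driver: Bystander: screwdriver 190 mm long lying on the bench
There are look-alikes about, which are no part of the job. What is meant by the tray is not orange, and is the smaller of those in its own colour.

How it is judged (in metres and radians):
On the way, in this order (a step that is already met when the one before it is completed fails the run):
1. the bar lies on the fulcrum with its tip under the tab of the cap, which is still in place, and has been let go (x of bar_tip in the frame of housing between 0.036 and 0.058 m and y of bar_tip in the frame of housing between -0.014 and 0.014 m and z of bar_tip in the frame of housing between 0.07 and 0.095 m and contact force between bar and housing above 0.3 N and contact force between bar and the fingers below 0.1 N and z of cap_tab in the frame of housing below 0.0955 m), for 0.2 s.
2. the cap has been broken loose by the bar: its tab is more than 6 mm up, lifted by the bar on the fulcrum, and the fingers do not touch the cap (z of cap_tab in the frame of housing above 0.098 m and contact force between bar and cap above 0.3 N and contact force between bar and housing above 0.3 N and contact force between the fingers and cap below 0.1 N), for 0.1 s.
3. the bar lies across its rest again, let go, the cap still on the housing (x of bar_mid in the frame of bar_rest between -0.035 and 0.035 m and y of bar_mid in the frame of bar_rest between -0.028 and 0.028 m and z of bar_mid in the frame of bar_rest below 0.036 m and contact force between bar and the fingers below 0.1 N and horizontal distance between cap_knob and housing below 0.03 m), for 0.2 s.
At the end, for the whole second after the job is handed in: the cap stands upright (within 0.12 rad) on its plug on the tray's floor, its axis within 50 mm of the tray's middle in x and y; the pry bar lies flat on both ridges of its rest, its middle within 35 mm along and 28 mm across of the rest's middle, turned less than 0.45 rad; both at rest and let go (x of cap_base in the frame of tray between -0.05 and 0.05 m and y of cap_base in the frame of tray between -0.05 and 0.05 m and z of cap_base in the frame of tray below 0.008 m and angle between cap_base's own z axis and vertical below 0.12 rad and x of bar_mid in the frame of bar_rest between -0.035 and 0.035 m and y of bar_mid in the frame of bar_rest between -0.028 and 0.028 m and z of bar_mid in the frame of bar_rest between 0.026 and 0.036 m and angle between bar_mid's own z axis and vertical below 0.1 rad and angle between the x axis of bar_mid and the x axis of bar_rest, either way round below 0.45 rad and linear speed of each of cap, bar below 0.02 m/s); the robot touches nothing.
It fails at once if the cap is dropped (falls free faster than 0.7 m/s) (linear speed of cap above 0.7 m/s and contact force between the fingers and cap below 0.05 N).
It fails at once if a bystander is moved more than 40 mm (distance of any of beaker, clamp_ring, media_bottle, jar, spanner, driver from where it was at the start of the episode above 0.04 m).
It also fails if it takes over 67 s, if anything falls off the work surface, if the arm or the gripper's body presses on something with over 40 N, if the wrist force passes 120 N, or if a joint passes its speed limit or range.

ROBOT

A 6-joint arm with a two-finger parallel gripper is mounted at the origin on the work surface. World frame = base frame: x ahead of the robot, y to its left, z up, the work surface at z = 0. Lengths are in m, angles in degrees, forces in N, time in s.
With the tool pointing down it reaches from about 0.25 to 0.725 m from the base axis. Payload 9.7 kg.
Tool frame: the origin (TCP) lies on the centre line of the jaws, within the pads' length; the fingertips stand 14 mm ahead of it and the grasp point (between the pads) lies 5 mm behind it; z points along the fingers, y is the line along which they close (so a half turn about z gives the same grasp; the last joint's range is limited). The gripper opens to 85 mm and grips with 20 to 120 N. Pads are 22 mm wide; open, the fingers measure 114 mm over their backs; the gripper's body (76 mm by 85 mm) begins 54 mm behind the grasp point. The pads swing forward as they close: fully open they stand 13 mm farther back than shut.
Start: joints at [65.145, 4.979, 10.078, 95.1, 0, 90], TCP at [0.231, 0.499, 0.245] pointing down, gripper open.
Joint ranges: [-179.16, 179.16], [-48.56, 103.87], [-65.8, 70.77], [-126.05, 130.52], [-82.76, 87.17], [-180, 180]. Speed limits (degrees/s): [127.2, 127.2, 147.25, 180, 180, 180].

INTERFACE

Orientations are given as [roll, pitch, yaw] about the fixed x, y, z axes, in that order (R = Rz(yaw) Ry(pitch) Rx(roll)).
In Python, from workcell import bot, camera, get_calibration, ticket gives the robot as it stands. The module is installed in compiled form; this text tells all that it offers.
- The arm moves only by the tool send_rows, never from a script. Its arguments are lists of equal length, an entry for each row: "linear": the shift along the tool's x, y, z in m, a list of three; "twist": the turn, a rotation vector about the tool's x, y, z in units of 10 degrees (1.0 is 10 degrees), a list of three; "gripper": the opening in per cent of the stroke, from 0 (shut) to 100 (fully open). In form: {"linear": [[x, y, z], ...], "twist": [[wx, wy, wz], ...], "gripper": [gripper, ...]}. A call has 1 to 8 rows; each row shifts and turns the commanded pose from where the row before left it, along the tool's axes as they then stand; what a row does not reach is not made up. A row lasts 1/8 s, in which the tool goes at most 62.5 mm and 10.7 degrees, less where a joint would pass 70% of its speed; a pose out of reach is approached as far as the arm can. A call with a gripper value outside its range is refused whole. The fingers move at their own pace and stop on an object; "grip_force" is the grip in N (left out, the last holds). Time passes only in rows, so rows that do not move let the fingers close. It gives the time, the measured TCP pose, the force, the opening and the grip force at its end, in the units of the state.
- bot.get_obs(): the state, without advancing time (a new reading comes with each control period).
- camera(name): name is "scene" or "top" or "wrist"; returns the picture (400x640x3 uint8, red, green, blue); there is no depth.
- get_calibration(name): a dict with "fx", "fy", "cx", "cy" (pixels), "origin" and "orientation" of the camera in the world; the wrist camera has in their place "hand_eye" (4x4, takes a point from camera to tool coordinates, whose origin is the TCP and whose axes are the flange's). Camera axes: x right, y down, z forward; pixel columns grow to the right and rows downward; lengths in m; the calibration is good to about 2 mm. A picture is of the moment at which its call begins: read the wrist's pose just before it. get_calibration takes no time and is no camera call.
- ticket.job_done(): hands the job in; it is judged then, once.
The state is a dict: "time": time; "q": joint angles; "qd": joint speeds; "joint_efforts": joint torques, N m; "ee_pos": TCP position; "tcp_rot": TCP orientation; "wrist_force": force on the tool from outside, world axes, zero at the start; "torque": the same for the moment, N m; "opening": finger opening in m; "grasp_force": force on a finger pad.
Only numpy, scipy, OpenCV 4.12 (cv2) and the standard library are available. Lean on these libraries where they do the work, as an engineer would, in place of code of your own. Each camera call takes 0.05 s, during which the arm holds its last target. There are 200 camera calls.

## Working session

There is one attempt and no reset: what is moved stays moved. The work goes in short steps, Python scripts to look and compute and a tool call to move; the robot and the scene stay as the last step left them, time stands still between calls to the robot, and variables do not carry over. Pictures are saved under pics/ and viewed, at most 10 in all, crops included, and the job is handed in when it is done.

Besides the shell and the picture viewer there is one more tool, called as a command line: name --argument value ..., lists and objects as JSON in quotes. send_rows: Moves the arm, as the interface text tells. Its arguments: {"type":"object","properties":{"linear":{"type":"array"},"twist":{"type":"array"},"gripper":{"type":"array"},"grip_force":{"type":"number"}},"required":["linear","twist","gripper"]}

```bash
mkdir -p pics && python3 - <<'E'
from workcell import bot,camera,get_calibration
import cv2,numpy as np
for n in("top","scene"):
    im=camera(n);cv2.imwrite(f"pics/{n}0.png",im[:,:,::-1]);c=get_calibration(n);print(n,c)
print(get_calibration("wrist"));o=bot.get_obs();print(o)
E
```

```text
top {'fx': 490.88886262593286, 'fy': 490.88886262593286, 'cx': 316.9955793080466, 'cy': 203.7603391306594, 'origin': array([0.30089952, 0.03743208, 1.54534604]), 'orientation': array([-1.72843032e+02,  1.42599016e-01, -9.16136063e+01])}
scene {'fx': 400.99073425708184, 'fy': 400.99073425708184, 'cx': 316.5516410736655, 'cy': 202.2051576155862, 'origin': array([ 1.00594287, -0.1750088 ,  1.06431861]), 'orientation': array([-1.49067191e+02,  5.06272934e-02,  7.12971890e+01])}
{'fx': 327.8382663585551, 'fy': 327.8382663585551, 'cx': 313.03845864788127, 'cy': 203.77295814276326, 'hand_eye': array([[-4.70565660e-04, -9.62372536e-01, -2.71733107e-01,
         6.91674357e-02],
       [ 9.99999866e-01, -5.11008226e-04,  7.80717720e-05,
         5.01215961e-04],
       [-2.13991982e-04, -2.71733034e-01,  9.62372648e-01,
        -1.27686663e-01],
       [ 0.00000000e+00,  0.00000000e+00,  0.00000000e+00,
         1.00000000e+00]])}
{'time': 0.1, 'q': array([6.51437617e+01, 5.00832053e+00, 1.00403598e+01, 9.51005572e+01,
       5.80887946e-04, 8.99991808e+01]), 'qd': array([ 0.02678246, -0.06822062,  0.09091003, -0.05417972,  0.04763106,
       -0.0378204 ]), 'joint_efforts': array([ 3.75203999e-04, -5.21565020e+01,  4.65651798e+01,  1.60373625e-02,
       -4.50658877e-05,  1.42741166e-05]), 'ee_pos': array([0.23110719, 0.49888175, 0.24466263]), 'tcp_rot': array([-1.79931482e+02, -5.81867127e-04,  1.55144580e+02]), 'wrist_force': array([-0.25172916,  0.07027553, -0.1217197 ]), 'torque': array([-0.07662227, -0.02333018, -0.0186679 ]), 'grasp_force': 0.0, 'opening': 0.08549988133793217}
```

View pics/top0.png

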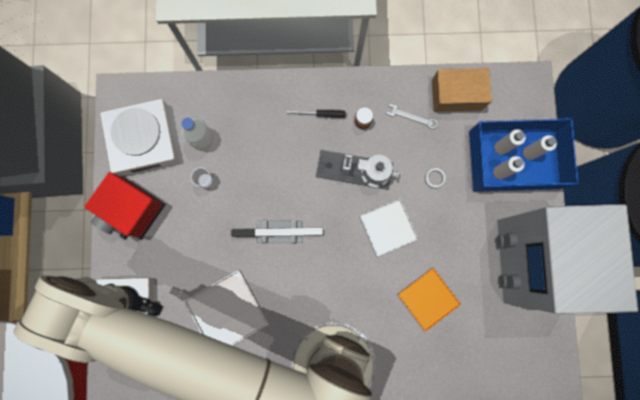

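View pics/scene0.png

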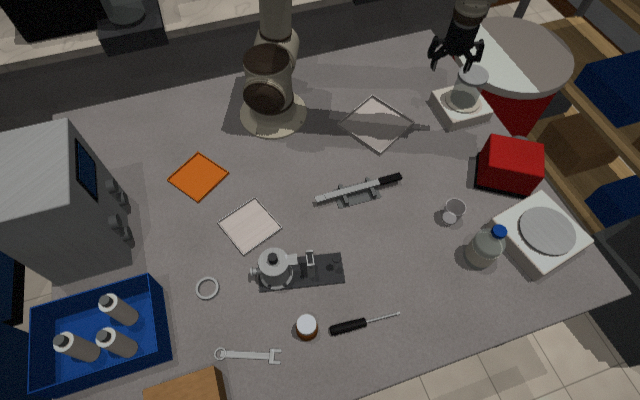

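Top view: the bar lies on its rest with the handle at (243,232) and the tip at (322,232). The housing and cap are at (378,170), with the plate running left to (318,165). There are three trays: silver small (388,228), orange (429,298) and silver large (230,308). The small silver one fits the description; I'll check it by size and a crop.

```bash
cat > h.py <<'E'
import numpy as np,cv2
from scipy.spatial.transform import Rotation as R
from workcell import bot,camera,get_calibration
def cam(n,obs=None):
    c=get_calibration(n)
    if n!="wrist": return c,np.array(c["origin"]),R.from_euler("xyz",c["orientation"],degrees=True).as_matrix()
    T=np.eye(4);T[:3,:3]=R.from_euler("xyz",obs["tcp_rot"],degrees=True).as_matrix();T[:3,3]=obs["ee_pos"]
    T=T@c["hand_eye"];return c,T[:3,3],T[:3,:3]
def ray(n,u,v,z,obs=None):
    c,o,M=cam(n,obs);d=M@np.array([(u-c["cx"])/c["fx"],(v-c["cy"])/c["fy"],1]);return o+d*(z-o[2])/d[2]
def pix(n,p,obs=None):
    c,o,M=cam(n,obs);q=M.T@(np.array(p)-o);return np.array([c["fx"]*q[0]/q[2]+c["cx"],c["fy"]*q[1]/q[2]+c["cy"]])
def state():
    o=bot.get_obs();return {k:np.round(o[k],4) for k in("time","ee_pos","tcp_rot","q","wrist_force","opening","grasp_force")}
E
python3 - <<'E'
from h import *
im=cv2.imread("pics/top0.png")
hsv=cv2.cvtColor(im,cv2.COLOR_BGR2HSV)
# trays
for nm,(u,v,z) in dict(knob=(377,164,.129),plateL=(318,165,.008),bar_h=(232,232,.03),bar_t=(323,232,.03),rest=(280,232,.026),tray=(388,228,.012)).items(): print(nm,ray("top",u,v,z).round(3))
for nm,x0,y0,x1,y1 in (("small",350,195,425,262),("big",180,262,275,355),("orange",390,260,465,335)):
    s=im[y0:y1,x0:x1]
    m=((hsv[y0:y1,x0:x1,2]>185)|(hsv[y0:y1,x0:x1,1]>150)).astype(np.uint8)
    m=cv2.morphologyEx(m,cv2.MORPH_OPEN,np.ones((2,2)))
    c=max(cv2.findContours(m,0,1)[0],key=cv2.contourArea)
    r=cv2.minAreaRect(c);b=cv2.boxPoints(r)+[x0,y0];w=np.array([ray("top",*p,.012) for p in b])
    print(nm,w.mean(0).round(3),np.linalg.norm(w-np.roll(w,1,0),axis=1).round(3))
a=cv2.resize(im[120:270,225:425],None,fx=4,fy=4,interpolation=cv2.INTER_CUBIC)
cv2.imwrite("pics/c1.png",a[:600])
E
```

```text
knob [ 0.591 -0.144  0.129]
plateL [0.618 0.029 0.008]
bar_h [0.411 0.301 0.03 ]
bar_t [0.403 0.02  0.03 ]
rest [0.407 0.153 0.026]
tray [ 0.411 -0.184  0.012]
small [ 0.41  -0.188  0.012] [0.14  0.138 0.14  0.137]
big [0.242 0.272 0.012] [0.129 0.065 0.129 0.065]
orange [ 0.186 -0.302  0.012] [0.138 0.138 0.139 0.137]
```

View pics/c1.png

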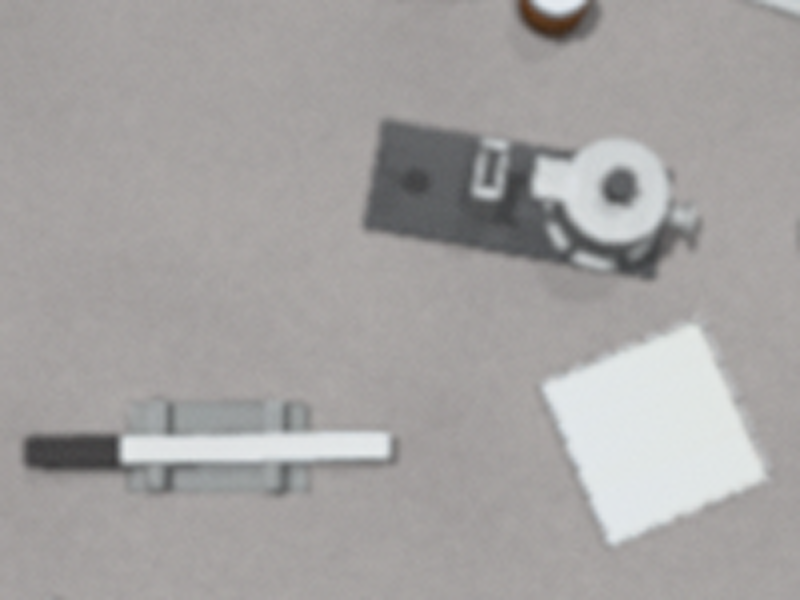

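The crop shows the small silver tray (measured 0.14 m square) at about (389,229), confirmed as the tray. The bar's black end is at (231,233) and its tip at (323,232). The knob is at (380,166), the stop bolt at (329,165) and the fulcrum at (347.5,162).

```bash
python3 - <<'E'
from h import *
c=lambda x,y:(225+x/4,120+y/4)
P={}
for nm,(x,y,z) in dict(knobtop=(620,185,.129),flange=(618,192,.099),stop=(415,180,.073),fulc=(490,168,.096),pA=(384,118,.008),pB=(365,230,.008),pC=(655,278,.008),h=(25,452,.03),t=(393,447,.03),r1=(128,400,.004),r2=(310,492,.004)).items():
    P[nm]=ray("top",*c(x,y),z);print(nm,P[nm].round(4))
d=P["pB"]-P["pC"];print("plate yaw",np.degrees(np.arctan2(d[1],d[0])),np.linalg.norm(d))
d=P["stop"]-P["knobtop"];print("yaw",np.degrees(np.arctan2(d[1],d[0])),np.linalg.norm(d[:2]))
d=P["fulc"]-P["knobtop"];print("yaw",np.degrees(np.arctan2(d[1],d[0])),np.linalg.norm(d[:2]))
E
```

```text
knobtop [ 0.5844 -0.152   0.129 ]
flange [ 0.5851 -0.1543  0.099 ]
stop [ 0.604  -0.0033  0.073 ]
fulc [ 0.6068 -0.0594  0.096 ]
pA [0.6686 0.0181 0.008 ]
pB [0.5781 0.0358 0.008 ]
pC [ 0.533  -0.1926  0.008 ]
h [0.4077 0.3032 0.03  ]
t [0.4036 0.019  0.03  ]
r1 [0.4483 0.2263 0.004 ]
r2 [0.3719 0.0847 0.004 ]
plate yaw 78.82817889504965 0.2328307396893967
yaw 82.50037405659279 0.14997185453307735
yaw 76.41116129327263 0.09534771402129896
```

send_rows --linear '[[0, 0, -0.005], [0, 0, -0.005], [0, 0, -0.005], [0, 0, -0.005], [0, 0, -0.005], [0, 0, -0.005], [0, 0, -0.005], [0, 0, -0.005]]' --twist '[[0, 0, 0.95], [0, 0, 0.95], [0, 0, 0.95], [0, 0, 0.95], [0, 0, 0.95], [0, 0, 0.95], [0, 0, 0.95], [0, 0, 0.95]]' --gripper '[100, 100, 100, 100, 100, 100, 100, 100]'

```text
time: 1.1
ee_pos: [0.2311, 0.499, 0.285]
tcp_rot: [-180.0, 0.0, 78.8]
wrist_force: [-0.2, 0.1, 0.5]
opening: 0.0852
grasp_force: 0.0
```

send_rows --linear '[[-0.0366, 0.0384, 0], [-0.0366, 0.0384, 0], [-0.0366, 0.0384, 0], [-0.0366, 0.0384, 0], [-0.0366, 0.0384, 0], [-0.0366, 0.0384, 0], [-0.0366, 0.0384, 0], [-0.0366, 0.0384, 0]]' --twist '[[0, 0, 0], [0, 0, 0], [0, 0, 0], [0, 0, 0], [0, 0, 0], [0, 0, 0], [0, 0, 0], [0, 0, 0]]' --gripper '[100, 100, 100, 100, 100, 100, 100, 100]'

```text
time: 2.1
ee_pos: [0.4784, 0.152, 0.2851]
tcp_rot: [-180.0, 0.0, 79.1]
wrist_force: [-0.3, 0.6, -0.2]
opening: 0.0855
grasp_force: 0.0
```

send_rows --linear '[[-0.0366, 0.0384, 0], [-0.0366, 0.0384, 0], [-0.0366, 0.0384, 0], [-0.0366, 0.0384, 0], [0, 0, 0], [0, 0, 0]]' --twist '[[0, 0, 0], [0, 0, 0], [0, 0, 0], [0, 0, 0], [0, 0, 0], [0, 0, 0]]' --gripper '[100, 100, 100, 100, 100, 100]'

```text
time: 2.85
ee_pos: [0.6008, -0.019, 0.2848]
tcp_rot: [-179.9, -0.0, 79.1]
wrist_force: [-0.1, -0.0, -0.3]
opening: 0.0849
grasp_force: 0.0
```

```bash
python3 - <<'E'
from h import *
import pickle
o=bot.get_obs();im=camera("wrist");cv2.imwrite("pics/w1.png",im[:,:,::-1]);pickle.dump(o,open("o1.pkl","wb"))
print(state())
for p in [(.5862,-.155,.129),(.6047,-.062,.088),(.6186,.007,.073)]: print(pix("wrist",p,o))
E
```

```text
{'time': np.float64(2.9), 'ee_pos': array([ 0.6006, -0.0185,  0.2852]), 'tcp_rot': array([-1.799722e+02, -6.900000e-03,  7.916770e+01]), 'q': array([-1.767300e+00,  1.350340e+01,  2.423180e+01,  1.007548e+02,
        1.120000e-02,  9.906500e+01]), 'wrist_force': array([-0.0913,  0.3553,  0.0127]), 'opening': np.float64(0.0856), 'grasp_force': np.float64(0.0)}
[324.79692049 324.49686128]
[324.90672402 221.61896384]
[325.65726876 152.15253279]
```

View pics/w1.png

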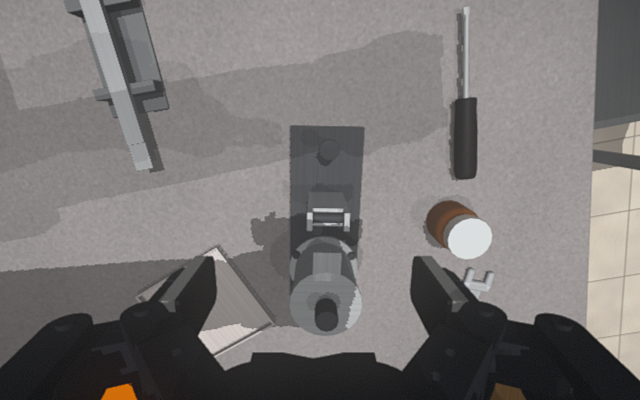

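The wrist view shows the plate (291-363, from row 127), the stop bolt at about (328,152), the fulcrum cheeks at about (328,217) and the knob at about (326,318). Predictions agree within a few pixels. I'll enlarge to refine.

```bash
python3 - <<'E'
import cv2
im=cv2.imread("pics/w1.png")[120:340,270:390]
import numpy as np
im=np.clip(im.astype(float)*1.6,0,255).astype(np.uint8)
im=cv2.resize(im,None,fx=2.7,fy=2.7,interpolation=cv2.INTER_CUBIC);cv2.imwrite("pics/w1c.png",im)
E
```

```text
(no output)
```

View pics/w1c.png

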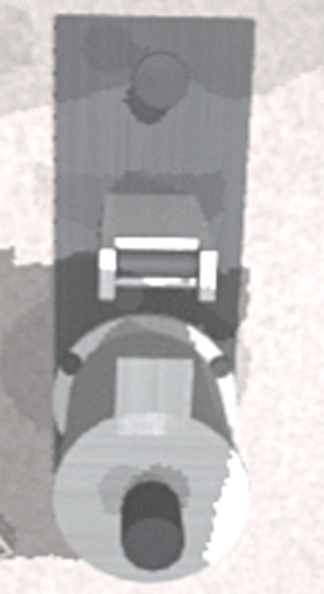

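```bash
python3 - <<'E'
from h import *
import pickle
o=pickle.load(open("o1.pkl","rb"));c=lambda x,y:(270+x/2.7,120+y/2.7)
P={}
for nm,(x,y,z) in dict(knob=(154,543,.129),fl=(151,498,.099),stop=(161,80,.073),ful=(157.5,273,.098),chL=(107,273,.098),chR=(207,273,.098),pA=(55,15,.008),pB=(254,20,.008)).items():
    P[nm]=ray("wrist",*c(x,y),z,o);print(nm,P[nm].round(4))
y=lambda a,b:(np.degrees(np.arctan2(*(P[b]-P[a])[1::-1])).round(2),np.linalg.norm((P[b]-P[a])[:2]).round(4))
print(y("knob","stop"),y("knob","ful"),y("fl","stop"),y("pB","pA"),y("chR","chL"))
im=cv2.imread("pics/w1.png")
for u,v in((92,5),(142,170)): print(ray("wrist",u,v,.034,o).round(4))
E
```

```text
knob [ 0.5891 -0.1516  0.129 ]
fl [ 0.589 -0.152  0.099]
stop [0.6231 0.0088 0.073 ]
ful [ 0.6085 -0.0587  0.098 ]
chL [ 0.5899 -0.0551  0.098 ]
chR [ 0.6267 -0.0622  0.098 ]
pA [0.5836 0.0382 0.008 ]
pB [0.6702 0.0193 0.008 ]
(np.float64(78.04), np.float64(0.1639)) (np.float64(78.21), np.float64(0.0949)) (np.float64(78.04), np.float64(0.1643)) (np.float64(167.69), np.float64(0.0886)) (np.float64(169.11), np.float64(0.0375))
[0.4108 0.1951 0.034 ]
[0.4051 0.0223 0.034 ]
```

send_rows --linear '[[0, 0, 0], [0.0375, -0.0397, 0], [0.0375, -0.0397, 0], [0.0375, -0.0397, 0], [0.0375, -0.0397, 0.03], [0.0375, -0.0397, 0.03], [0, 0, 0.05], [0, 0, 0.05]]' --twist '[[0, 0, -0.93], [0, 0, 0], [0, 0, 0], [0, 0, 0], [0, 0, 0], [0, 0, 0], [0, 0, 0], [0, 0, 0]]' --gripper '[100, 100, 100, 100, 100, 60, 60, 60]' --grip_force 60

```text
time: 3.9
ee_pos: [0.4064, 0.1752, 0.1247]
tcp_rot: [179.9, -0.1, 88.7]
wrist_force: [0.7, 0.0, -0.7]
opening: 0.0513
grasp_force: 0.0
```

```bash
cat > bar.py <<'E'
from h import *
import pickle,sys
n=sys.argv[1];o=bot.get_obs();im=camera("wrist")[:,:,::-1];cv2.imwrite(f"pics/{n}.png",im);pickle.dump(o,open(f"{n}.pkl","wb"));print(state())
E
python3 bar.py w2; python3 - <<'E'
from h import *
import pickle
o=pickle.load(open("w2.pkl","rb"))
for p in [(.4038,.022,.0325),(.407,.162,.034),(.408,.267,.037)]: print(pix("wrist",p,o))
E
```

```text
{'time': np.float64(3.95), 'ee_pos': array([0.4038, 0.1737, 0.1177]), 'tcp_rot': array([-1.796333e+02,  1.630000e-01,  8.861560e+01]), 'q': array([ 2.327460e+01, -1.042480e+01, -1.883290e+01,  8.199320e+01,
        4.800000e-03,  1.146595e+02]), 'wrist_force': array([-1.0372,  0.6071, -6.2002]), 'opening': np.float64(0.0514), 'grasp_force': np.float64(0.0)}
[314.13877109 390.33431686]
[314.12345067 232.43962195]
[311.84637381  73.635266  ]
```

View pics/w2.png

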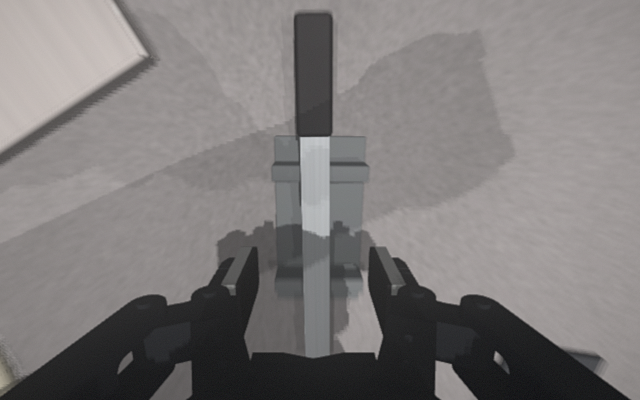

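The bar runs along columns 300-330 and is centred between the pads (258/370). The sleeve spans rows 12-137, as predicted. Descending and gripping.

send_rows --linear '[[0, 0, 0.03], [0, 0, 0.03], [0, 0, 0.025], [0, 0, 0.015], [0, 0, 0], [0, 0, 0], [0, 0, 0], [0, 0, 0]]' --twist '[[0, 0, 0], [0, 0, 0], [0, 0, 0], [0, 0, 0], [0, 0, 0], [0, 0, 0], [0, 0, 0], [0, 0, 0]]' --gripper '[60, 60, 60, 60, 60, 0, 0, 0]' --grip_force 60

```text
time: 4.95
ee_pos: [0.4085, 0.1741, 0.0266]
tcp_rot: [179.9, -0.1, 88.4]
wrist_force: [-0.8, -0.6, 7.6]
opening: 0.0187
grasp_force: 59.0
```

send_rows --linear '[[0, 0, 0], [0, 0, 0], [0, 0, 0]]' --twist '[[0, 0, 0], [0, 0, 0], [0, 0, 0]]' --gripper '[0, 0, 0]'

```text
time: 5.32
ee_pos: [0.4085, 0.1741, 0.0266]
tcp_rot: [179.9, -0.1, 88.4]
wrist_force: [-0.8, 0.2, 6.3]
opening: 0.0187
grasp_force: 59.0
```

```bash
python3 -c "
from h import *;print(state())"
```

```text
{'time': np.float64(5.325), 'ee_pos': array([0.4085, 0.1741, 0.0266]), 'tcp_rot': array([ 1.798864e+02, -6.020000e-02,  8.844900e+01]), 'q': array([ 2.308260e+01, -8.128900e+00, -2.703340e+01,  7.096720e+01,
        7.400000e-03,  1.146336e+02]), 'wrist_force': array([-0.8178,  0.244 ,  6.3019]), 'opening': np.float64(0.0187), 'grasp_force': np.float64(59.0005)}
```

send_rows --linear '[[0, 0, -0.03], [0, 0, -0.05], [0, 0, -0.05], [0, 0, -0.04], [0, 0, 0], [0, 0, 0]]' --twist '[[0, 0, 0], [0, 0, 0], [0, 0, 0], [0, 0, 0], [0, 0, 0], [0, 0, 0]]' --gripper '[0, 0, 0, 0, 0, 0]' --grip_force 90

```text
time: 6.08
ee_pos: [0.4075, 0.1736, 0.1943]
tcp_rot: [-179.9, 0.0, 88.4]
wrist_force: [-0.4, 0.5, -2.0]
opening: 0.0174
grasp_force: 88.1
```

```bash
python3 bar.py w3; python3 - <<'E'
from h import *
c=get_calibration("wrist");im=cv2.imread("pics/w3.png")
m=(im.max(2)<85).astype(np.uint8);m[230:]=0
n,l,s,ce=cv2.connectedComponentsWithStats(m);i=[k for k in range(1,n) if s[k,4]>800];print(s[i])
T=c["hand_eye"]
def tool(u,v,z):
    d=T[:3,:3]@np.array([(u-c["cx"])/c["fx"],(v-c["cy"])/c["fy"],1]);return (T[:3,3]+d*(z-T[2,3])/d[2]).round(4)
for k in i:
    x,y,w,h,_=s[k];ys,xs=np.where(l==k)
    for r in(y,y+h): print(r,tool(xs[np.abs(ys-r)<6].mean(),r,-.0034-.007))
# expected boundary at tool x=53+.., end 128
E
```

```text
{'time': np.float64(6.125), 'ee_pos': array([0.4072, 0.1735, 0.1938]), 'tcp_rot': array([-1.798884e+02,  5.270000e-02,  8.844440e+01]), 'q': array([ 2.308290e+01, -1.032780e+01, -1.035620e+01,  9.009500e+01,
       -1.400000e-03,  1.146386e+02]), 'wrist_force': array([ 0.2135, -0.4684, -2.3588]), 'opening': np.float64(0.018), 'grasp_force': np.float64(88.1377)}
[[  274     0    81   154 10545]]
0 [ 0.1033 -0.001  -0.0104]
154 [ 0.0548  0.0002 -0.0104]
```

View pics/w3.png

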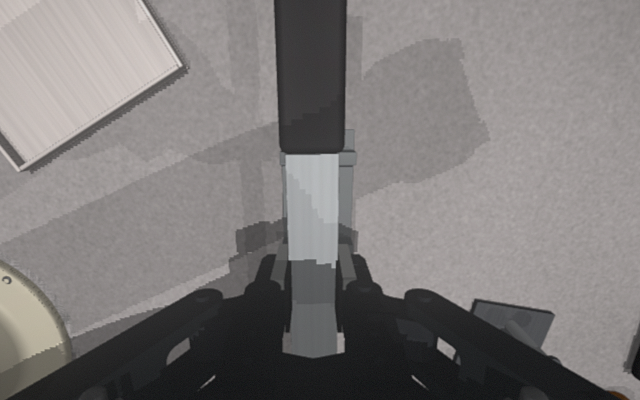

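```bash
cat >> h.py <<'E'
H=np.array([.5885,-.1525,0]);YH=78.1
def rot(slope,yaw=YH): # tool down, x along yaw, handle end raised by slope
    return R.from_euler("xyz",[180,0,yaw],degrees=True)*R.from_euler("y",slope,degrees=True)
def hp(x,y,z): return H+R.from_euler("z",YH,degrees=True).apply([x,y,z])
def go(p,Rt,p0=None,R0=None):
    """rot in tool (deg) from current, then shift in target tool axes; and shift in current tool axes"""
    o=bot.get_obs();p0=o["ee_pos"] if p0 is None else p0;R0=R.from_euler("xyz",o["tcp_rot"],degrees=True) if R0 is None else R0
    print("turn",np.degrees((R0.inv()*Rt).as_rotvec()).round(2),"shift new",Rt.inv().apply(p-p0).round(4),"shift old",R0.inv().apply(p-p0).round(4),"pos",p.round(4))
def tcp(tipx,slope,lift=0,d=.150,off=.0034): # bar axis passes 10 mm above fulcrum centre
    s=np.radians(slope);z=.0818+.010/np.cos(s)+(tipx-.095)*np.tan(s)+lift
    return hp(tipx,0,z)+rot(slope).apply([d,0,off])
E
python3 - <<'E'
from h import *
go(tcp(.078,12,.08),rot(12))
a=tcp(.078,12,.0015);go(tcp(.078,12,.0015),rot(12),tcp(.078,12,.08),rot(12))
b=tcp(.046,12,.0015);go(b,rot(12),a,rot(12))
c=tcp(.046,4,.0005);go(c,rot(4),b,rot(12))
E
```

```text
turn [-1.19 12.03 10.3 ] shift new [-0.0545  0.2447 -0.0141] shift old [-0.0992  0.2306 -0.0028] pos [0.635  0.0681 0.1963]
turn [0. 0. 0.] shift new [-0.0163 -0.      0.0768] shift old [-0.0163 -0.      0.0768] pos [0.635  0.0681 0.1178]
turn [0. 0. 0.] shift new [-0.0327 -0.     -0.    ] shift old [-0.0327 -0.     -0.    ] pos [0.6284 0.0368 0.111 ]
turn [ 0. -8. -0.] shift new [0.0014 0.     0.0151] shift old [-0.0007  0.      0.0152] pos [0.6289 0.0392 0.096 ]
```

send_rows --linear '[[0, 0, 0], [0, 0, 0], [0, 0, 0], [-0.0109, 0.0489, -0.0028], [-0.0109, 0.0489, -0.0028], [-0.0109, 0.0489, -0.0028], [-0.0109, 0.0489, -0.0028], [-0.0109, 0.0491, -0.0028]]' --twist '[[0, 0, 1.03], [0, 0.6, 0], [0, 0.6, 0], [0, 0, 0], [0, 0, 0], [0, 0, 0], [0, 0, 0], [0, 0, 0]]' --gripper '[0, 0, 0, 0, 0, 0, 0, 0]'

```text
time: 7.12
ee_pos: [0.6364, 0.0675, 0.1955]
tcp_rot: [-179.8, -12.0, 78.1]
wrist_force: [-0.3, 1.2, -1.9]
opening: 0.0177
grasp_force: 88.4
```

send_rows --linear '[[-0.0035, 0, 0.017], [-0.0035, 0, 0.017], [0, 0, 0], [0, 0, 0], [0, 0, 0]]' --twist '[[0, 0, 0], [0, 0, 0], [0, 0, 0], [0, 0, 0], [0, 0, 0]]' --gripper '[0, 0, 0, 0, 0]'

```text
time: 7.75
ee_pos: [0.6356, 0.069, 0.1643]
tcp_rot: [179.9, -12.0, 78.2]
wrist_force: [0.1, -0.2, -2.4]
opening: 0.0181
grasp_force: 88.7
```

```bash
python3 - <<'E'
from h import *
for i in range(3): print(state()["ee_pos"]);im=camera("top")
print(state())
go(tcp(.078,12,.0015),rot(12))
cv2.imwrite("pics/t2.png",cv2.resize(im[130:200,300:405,::-1],None,fx=7,fy=7,interpolation=cv2.INTER_CUBIC))
s=camera("scene")[:,:,::-1];cv2.imwrite("pics/s2.png",s)
a=cv2.resize(im[130:200,290:410,::-1],None,fx=5,fy=5,interpolation=cv2.INTER_CUBIC)
b=cv2.resize(s[225:300,240:360],None,fx=5,fy=3.2,interpolation=cv2.INTER_CUBIC)
cv2.imwrite("pics/m2.png",np.vstack([a,b])[:600])
E
```

```text
[0.6356 0.069  0.1643]
[0.6357 0.0689 0.1642]
[0.6357 0.0689 0.164 ]
{'time': np.float64(7.9), 'ee_pos': array([0.6357, 0.0689, 0.1637]), 'tcp_rot': array([179.9306, -12.017 ,  78.172 ]), 'q': array([  1.2574,  13.3289,   9.8051,  83.6481,  11.6844, 103.3822]), 'wrist_force': array([ 0.2279,  0.1564, -2.1411]), 'opening': np.float64(0.0179), 'grasp_force': np.float64(88.6639)}
turn [ 0.05 -0.02  0.07] shift new [-0.0104 -0.0006  0.0448] shift old [-0.0105 -0.0006  0.0448] pos [0.635  0.0681 0.1178]
```

View pics/m2.png

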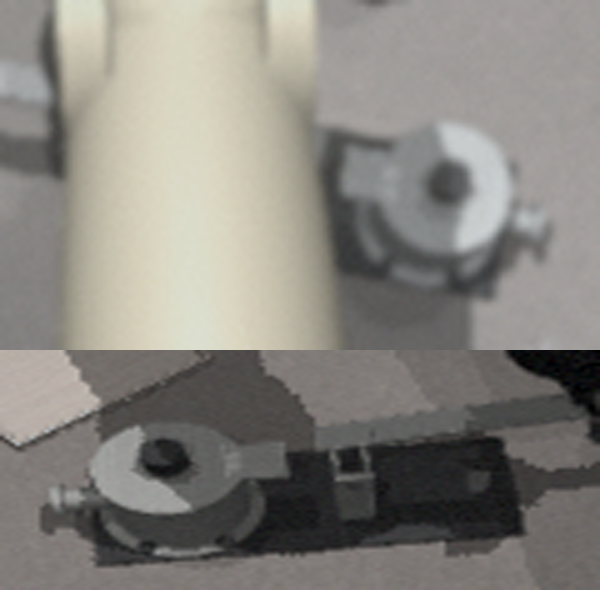

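Scene part of the crop: the bar tip hangs at about scene pixel (303.4,252.5) and the cheek tops are at about (310,257). I'll check this against the prediction.

```bash
python3 - <<'E'
from h import *
o=bot.get_obs();Rt=R.from_euler("xyz",o["tcp_rot"],degrees=True);f=lambda v:o["ee_pos"]+Rt.apply(v)
q=lambda p:((pix("scene",p)-[240,225])*[5,3.2]+[0,350]).round(0)
for w in(-.01,.01): print("tip",q(f([-.15,w,-.0034])),"at -.06",q(f([-.06,w,-.0034-.004])))
for y in(-.018,.018): print("cheek",q(hp(.095,y,.0978)))
print("knobtop",q(hp(0,0,.129)),"tabend",q(hp(.062,-.015,.099)),q(hp(.062,.015,.099)),"stop",q(hp(.165,0,.073)))
E
```

```text
tip [314. 424.] at -.06 [487. 400.]
tip [318. 447.] at -.06 [493. 423.]
cheek [353. 472.]
cheek [346. 431.]
knobtop [161. 449.] tabend [289. 473.] [283. 439.] stop [481. 454.]
```

send_rows --linear '[[-0.0025, 0, 0.011], [-0.0025, 0, 0.011], [-0.0025, 0, 0.011], [-0.0015, 0, 0.006], [-0.0015, 0, 0.006], [0, 0, 0], [0, 0, 0]]' --twist '[[0, 0, 0], [0, 0, 0], [0, 0, 0], [0, 0, 0], [0, 0, 0], [0, 0, 0], [0, 0, 0]]' --gripper '[0, 0, 0, 0, 0, 0, 0]'

```text
time: 8.82
ee_pos: [0.6356, 0.0678, 0.1171]
tcp_rot: [180.0, -12.0, 78.2]
wrist_force: [-0.9, 0.3, -2.1]
opening: 0.0182
grasp_force: 88.7
```

```bash
python3 - <<'E'
from h import *
print(state());go(tcp(.078,12,.0015),rot(12));go(tcp(.046,12,.0015),rot(12))
a=camera("scene")[:,:,::-1];b=camera("wrist")[:,:,::-1]
o=bot.get_obs();Rt=R.from_euler("xyz",o["tcp_rot"],degrees=True);f=lambda v:o["ee_pos"]+Rt.apply(v)
print("tip px",((pix("scene",f([-.15,0,-.0034]))-[240,220])*6).round(0))
cv2.imwrite("pics/m3.png",cv2.resize(a[220:300,240:360],None,fx=6,fy=6,interpolation=cv2.INTER_CUBIC))
E
```

```text
{'time': np.float64(8.825), 'ee_pos': array([0.6356, 0.0678, 0.1171]), 'tcp_rot': array([179.9671, -12.01  ,  78.1547]), 'q': array([  1.1627,  13.5894,   4.9762,  78.6126,  11.6898, 103.2956]), 'wrist_force': array([-0.8843,  0.3036, -2.1039]), 'opening': np.float64(0.0182), 'grasp_force': np.float64(88.7378)}
turn [ 0.02 -0.01  0.05] shift new [ 0.0003 -0.0007 -0.0006] shift old [ 0.0003 -0.0007 -0.0006] pos [0.635  0.0681 0.1178]
turn [ 0.02 -0.01  0.05] shift new [-0.0325 -0.0007 -0.0006] shift old [-0.0325 -0.0007 -0.0006] pos [0.6284 0.0368 0.111 ]
tip px [381. 235.]
```

View pics/m3.png

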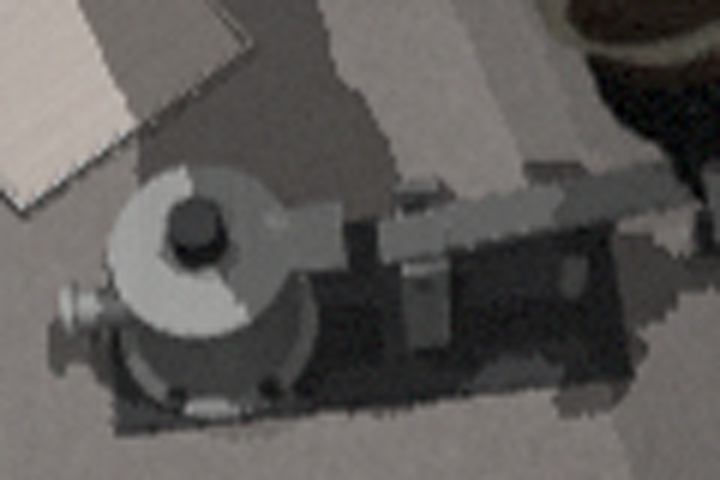

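The bar lies between the two cheeks (far cheek at (420,192), near one at (425,265)). The tip at (381,240) is short of the tab end at (345,235), and there is no contact force. Sliding it in.

send_rows --linear '[[-0.008, 0, 0], [-0.008, 0, 0], [-0.008, 0, 0], [-0.0085, 0, 0], [0, 0, 0], [0, 0, 0]]' --twist '[[0, 0, 0], [0, 0, 0], [0, 0, 0], [0, 0, 0], [0, 0, 0], [0, 0, 0]]' --gripper '[0, 0, 0, 0, 0, 0]'

```text
time: 9.68
ee_pos: [0.629, 0.0367, 0.11]
tcp_rot: [180.0, -12.0, 78.1]
wrist_force: [-0.1, -0.5, -2.3]
opening: 0.0182
grasp_force: 88.7
```

```bash
python3 - <<'E'
from h import *
print(state())
for s,l in((8,.001),(6,.0005),(4,.0),(3,-.0)): go(tcp(.046,s,l),rot(s))
E
```

```text
{'time': np.float64(9.675), 'ee_pos': array([0.629 , 0.0367, 0.11  ]), 'tcp_rot': array([179.9937, -12.0075,  78.1405]), 'q': array([ -1.716 ,  13.0137,   3.5135,  78.3482,  11.816 , 100.3668]), 'wrist_force': array([-0.0954, -0.4856, -2.2816]), 'opening': np.float64(0.0182), 'grasp_force': np.float64(88.7378)}
turn [-0.   -4.01  0.04] shift new [ 0.0006 -0.0006  0.0066] shift old [ 0.0002 -0.0006  0.0067] pos [0.6287 0.0383 0.1035]
turn [-0.   -6.01  0.04] shift new [ 0.001  -0.0006  0.0107] shift old [-0.0002 -0.0006  0.0107] pos [0.6288 0.0388 0.0995]
turn [ 0.   -8.01  0.04] shift new [ 0.0014 -0.0006  0.0147] shift old [-0.0007 -0.0006  0.0147] pos [0.6289 0.0392 0.0955]
turn [ 0.   -9.01  0.04] shift new [ 0.0017 -0.0006  0.0164] shift old [-0.0009 -0.0006  0.0165] pos [0.6289 0.0393 0.0937]
```

send_rows --linear '[[0, 0, 0.0033], [0, 0, 0.0033], [0, 0, 0.0032], [0, 0, 0.003], [0, 0, 0], [0, 0, 0]]' --twist '[[0, -0.18, 0], [0, -0.18, 0], [0, -0.17, 0], [0, -0.17, 0], [0, 0, 0], [0, 0, 0]]' --gripper '[0, 0, 0, 0, 0, 0]'

```text
time: 10.42
ee_pos: [0.6294, 0.0388, 0.0974]
tcp_rot: [-180.0, -5.0, 78.2]
wrist_force: [-0.1, 0.7, -2.4]
opening: 0.0179
grasp_force: 88.8
```

send_rows --linear '[[0, 0, 0.001], [0, 0, 0.001], [0, 0, 0], [0, 0, 0]]' --twist '[[0, -0.05, 0], [0, -0.05, 0], [0, 0, 0], [0, 0, 0]]' --gripper '[0, 0, 0, 0]'

```text
time: 10.92
ee_pos: [0.6294, 0.0387, 0.0954]
tcp_rot: [180.0, -4.0, 78.1]
wrist_force: [-0.3, -1.0, -1.5]
opening: 0.0178
grasp_force: 88.8
```

```bash
python3 - <<'E'
from h import *
print(state())
for s,l in((4,.0),(3,-.0),(2,0)): go(tcp(.046,s,l),rot(s))
a=camera("scene")[:,:,::-1]
cv2.imwrite("pics/m4.png",cv2.resize(a[220:300,240:360],None,fx=6,fy=6,interpolation=cv2.INTER_CUBIC))
E
```

```text
{'time': np.float64(10.925), 'ee_pos': array([0.6294, 0.0387, 0.0954]), 'tcp_rot': array([179.9955,  -3.9859,  78.1333]), 'q': array([  1.8532,  14.6788,   4.4757,  78.8458,   3.871 , 103.7522]), 'wrist_force': array([-0.2981, -0.9678, -1.5051]), 'opening': np.float64(0.0178), 'grasp_force': np.float64(88.7721)}
turn [0.   0.01 0.03] shift new [ 0.0004 -0.0006 -0.    ] shift old [ 0.0004 -0.0006 -0.    ] pos [0.6289 0.0392 0.0955]
turn [ 0.   -0.99  0.03] shift new [ 0.0004 -0.0006  0.0017] shift old [ 0.0004 -0.0006  0.0017] pos [0.6289 0.0393 0.0937]
turn [ 0.   -1.99  0.03] shift new [ 0.0004 -0.0006  0.0035] shift old [ 0.0003 -0.0006  0.0035] pos [0.6289 0.0393 0.0919]
```

send_rows --linear '[[0, 0, 0.0009], [0, 0, 0.0009], [0, 0, 0], [0, 0, 0]]' --twist '[[0, -0.05, 0], [0, -0.05, 0], [0, 0, 0], [0, 0, 0]]' --gripper '[0, 0, 0, 0]'

```text
time: 11.48
ee_pos: [0.6294, 0.0391, 0.0936]
tcp_rot: [-180.0, -3.0, 78.2]
wrist_force: [-0.3, -1.8, -1.5]
opening: 0.0177
grasp_force: 88.8
```

send_rows --linear '[[0, 0, 0.0009], [0, 0, 0], [0, 0, 0]]' --twist '[[0, -0.05, 0], [0, 0, 0], [0, 0, 0]]' --gripper '[0, 0, 0]'

```text
time: 11.85
ee_pos: [0.6294, 0.0391, 0.0927]
tcp_rot: [-180.0, -2.5, 78.1]
wrist_force: [1.1, -1.9, -0.6]
opening: 0.0182
grasp_force: 88.8
```

send_rows --linear '[[0, 0, 0], [0, 0, 0], [0, 0, 0], [0, 0, 0], [0, 0, -0.02], [0, 0, -0.04], [0, 0, -0.03], [0, 0, 0]]' --twist '[[0, 0, 0], [0, 0, 0], [0, 0, 0], [0, 0, 0], [0, 0, 0], [0, 0, 0], [0, 0, 0], [0, 0, 0]]' --gripper '[60, 60, 60, 60, 60, 60, 60, 60]'

```text
time: 12.85
ee_pos: [0.6297, 0.0352, 0.1855]
tcp_rot: [179.7, -2.6, 78.2]
wrist_force: [-0.5, -0.9, 0.5]
opening: 0.0509
grasp_force: 0.0
```

```bash
python3 bar.py w4; python3 - <<'E'
from h import *
a=camera("scene")[:,:,::-1];w=cv2.imread("pics/w4.png")
b=cv2.resize(a[220:300,240:360],None,fx=5,fy=5,interpolation=cv2.INTER_CUBIC)[:330]
v=np.vstack([b[:,:600],cv2.resize(w,(600,375))[:270]]);cv2.imwrite("pics/m5.png",v);print(v.shape)
E
```

```text
{'time': np.float64(12.9), 'ee_pos': array([0.6291, 0.0352, 0.1835]), 'tcp_rot': array([179.8917,  -2.5314,  78.1481]), 'q': array([  2.1588,  14.5773,  14.1153,  88.8196,   2.4298, 104.0284]), 'wrist_force': array([-0.4923,  0.3905, -1.4097]), 'opening': np.float64(0.0512), 'grasp_force': np.float64(0.0)}
(600, 600, 3)
```

View pics/m5.png

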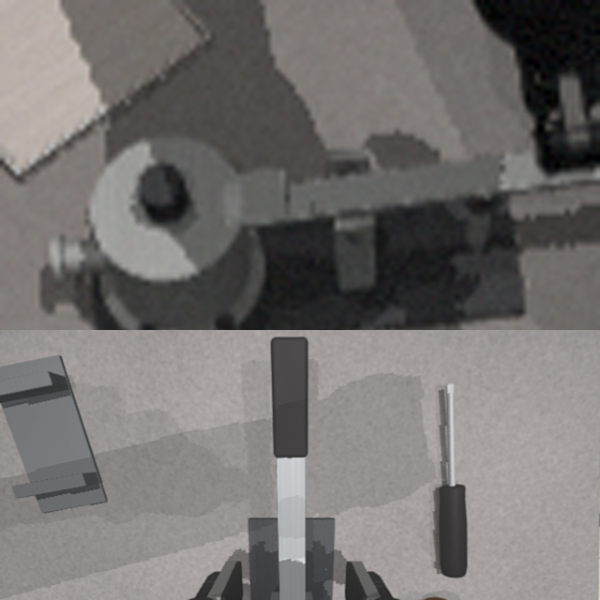

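The bar lies between the cheeks with its tip out of sight under the tab. Its sleeve is centred at about column 290 of the lower half, in line with the plate. That was my last picture, so from here I use numbers only.

```bash
cat > sleeve.py <<'E'
from h import *
import sys,pickle
def sleeve(im,o,z,xl=(240,380),yl=(0,230),th=85):
    m=np.zeros(im.shape[:2],np.uint8);m[yl[0]:yl[1],xl[0]:xl[1]]=(im.max(2)<th)[yl[0]:yl[1],xl[0]:xl[1]]
    m=cv2.morphologyEx(m,cv2.MORPH_OPEN,np.ones((7,7)))
    n,l,s,c=cv2.connectedComponentsWithStats(m)
    for k in range(1,n):
        if s[k,4]>800:
            x,y,w,h,_=s[k];ys,xs=np.where(l==k)
            p=[ray("wrist",xs[np.abs(ys-r)<8].mean(),r,zz,o) for r,zz in((y,z),(y+h,z))]
            wd=[np.ptp(xs[np.abs(ys-r)<2])+1 for r in(y+8,y+h-8)]
            inv=R.from_euler("z",-YH,degrees=True)
            print(s[k],wd,"world",p[0].round(4),p[1].round(4),"len",np.linalg.norm(p[0]-p[1]).round(4),"housing",inv.apply(p[0]-H).round(4),inv.apply(p[1]-H).round(4))
if __name__=="__main__":
    n=sys.argv[1];sleeve(cv2.imread(f"pics/{n}.png"),pickle.load(open(f"{n}.pkl","rb")),float(sys.argv[2]))
E
python3 sleeve.py w4 .106
python3 - <<'E'
from h import *
for s in(3,):
  print(.0918+np.tan(np.radians(s))*.195)
E
```

```text
[ 289    8   39  128 4767] [np.int64(39), np.int64(36)] world [0.654  0.1634 0.106 ] [0.6396 0.0924 0.106 ] len 0.0724 housing [0.3226 0.0011 0.106 ] [0.2502 0.0005 0.106 ]
0.10201951696019304
```

```bash
cat >> h.py <<'E'
def lev(s,r=.1925,off=.004): # tcp holding the sleeve, bar on fulcrum at slope s
    Rt=rot(s);return hp(.095,0,.0818)+Rt.apply([r,0,off-.010])
E
python3 - <<'E'
from h import *
go(lev(3)+[0,0,.05],rot(3));go(lev(3),rot(3),lev(3)+[0,0,.05],rot(3))
p=3
for s in(0,-3,-6,-9,-12): go(lev(s),rot(s),lev(p),rot(p));p=s
E
```

```text
turn [-0.01  0.5   0.04] shift new [ 0.0931 -0.0006  0.0392] shift old [ 0.0934 -0.0005  0.0384] pos [0.6477 0.1283 0.1479]
turn [0. 0. 0.] shift new [-0.0026 -0.      0.0499] shift old [-0.0026 -0.      0.0499] pos [0.6477 0.1283 0.0979]
turn [ 0. -3. -0.] shift new [0.0006 0.     0.0101] shift old [0.0001 0.     0.0101] pos [0.6478 0.1288 0.0878]
turn [ 0. -3. -0.] shift new [ 0.0006 -0.      0.0101] shift old [ 0.0001 -0.      0.0101] pos [0.6478 0.1289 0.0777]
turn [-0. -3. -0.] shift new [0.0006 0.     0.0101] shift old [0.0001 0.     0.0101] pos [0.6477 0.1284 0.0676]
turn [ 0. -3.  0.] shift new [0.0006 0.     0.0101] shift old [0.0001 0.     0.0101] pos [0.6475 0.1274 0.0576]
turn [ 0. -3. -0.] shift new [ 0.0006 -0.      0.0101] shift old [ 0.0001 -0.      0.0101] pos [0.6472 0.1259 0.0476]
```

send_rows --linear '[[0.0467, 0, 0.0195], [0.0467, 0, 0.0195], [-0.0013, 0, 0.025], [-0.0013, 0, 0.025], [0, 0, 0], [0, 0, 0], [0, 0, 0], [0, 0, 0]]' --twist '[[0, 0.05, 0], [0, 0, 0], [0, 0, 0], [0, 0, 0], [0, 0, 0], [0, 0, 0], [0, 0, 0], [0, 0, 0]]' --gripper '[60, 60, 60, 60, 60, 60, 0, 0]' --grip_force 80

```text
time: 13.95
ee_pos: [0.6486, 0.1283, 0.099]
tcp_rot: [179.9, -3.0, 78.1]
wrist_force: [0.4, -0.2, 0.8]
opening: 0.022
grasp_force: 80.3
```

send_rows --linear '[[0, 0, 0], [0, 0, 0]]' --twist '[[0, 0, 0], [0, 0, 0]]' --gripper '[0, 0]'

```text
time: 14.2
ee_pos: [0.6484, 0.1283, 0.0984]
tcp_rot: [180.0, -3.0, 78.2]
wrist_force: [1.5, -0.2, 1.7]
opening: 0.0217
grasp_force: 80.6
```

```bash
python3 - <<'E'
from h import *
print(state());go(lev(3),rot(3))
E
```

```text
{'time': np.float64(14.2), 'ee_pos': array([0.6484, 0.1283, 0.0984]), 'tcp_rot': array([179.9571,  -3.0074,  78.151 ]), 'q': array([ 10.056 ,  18.6475,   9.7302,  79.92  ,   2.7741, 111.9342]), 'wrist_force': array([ 1.4806, -0.2203,  1.6596]), 'opening': np.float64(0.0217), 'grasp_force': np.float64(80.5656)}
turn [ 0.04 -0.01  0.05] shift new [-0.0002 -0.0007  0.0005] shift old [-0.0002 -0.0007  0.0005] pos [0.6477 0.1283 0.0979]
```

Gripped. Now levering, slowly along the arc.

send_rows --linear '[[0, 0, 0.005], [0, 0, 0.005], [0, 0, 0.005], [0, 0, 0.005], [0, 0, 0.005], [0, 0, 0.005], [0, 0, 0.005], [0, 0, 0]]' --twist '[[0, -0.15, 0], [0, -0.15, 0], [0, -0.15, 0], [0, -0.15, 0], [0, -0.15, 0], [0, -0.15, 0], [0, -0.15, 0], [0, 0, 0]]' --gripper '[0, 0, 0, 0, 0, 0, 0, 0]'

```text
time: 15.2
ee_pos: [0.6477, 0.1277, 0.0622]
tcp_rot: [-179.9, 7.6, 78.2]
wrist_force: [1.2, -1.0, 0.6]
opening: 0.0221
grasp_force: 80.5
```

send_rows --linear '[[0, 0, 0.005], [0, 0, 0.005], [0, 0, 0], [0, 0, 0]]' --twist '[[0, -0.15, 0], [0, -0.15, 0], [0, 0, 0], [0, 0, 0]]' --gripper '[0, 0, 0, 0]'

```text
time: 15.7
ee_pos: [0.6479, 0.1264, 0.0537]
tcp_rot: [179.9, 10.5, 78.2]
wrist_force: [-0.2, 1.1, 5.3]
opening: 0.0221
grasp_force: 81.2
```

```bash
python3 - <<'E'
from h import *
print(state());go(lev(-12),rot(-12))
E
```

```text
{'time': np.float64(15.7), 'ee_pos': array([0.6479, 0.1264, 0.0537]), 'tcp_rot': array([179.9453,  10.5278,  78.1545]), 'q': array([ 14.8893,  25.0999,  12.6669,  82.2966,  -9.4165, 117.1195]), 'wrist_force': array([-0.2367,  1.1292,  5.261 ]), 'opening': np.float64(0.0221), 'grasp_force': np.float64(81.208)}
turn [ 0.07 -1.47  0.05] shift new [ 0.0007 -0.0007  0.0061] shift old [ 0.0005 -0.0007  0.0061] pos [0.6472 0.1259 0.0476]
```

send_rows --linear '[[0, 0, 0.003], [0, 0, 0.003], [0, 0, 0], [0, 0, 0]]' --twist '[[0, -0.07, 0], [0, -0.08, 0], [0, 0, 0], [0, 0, 0]]' --gripper '[0, 0, 0, 0]'

```text
time: 16.2
ee_pos: [0.6478, 0.1253, 0.0481]
tcp_rot: [179.9, 12.0, 78.1]
wrist_force: [0.4, 1.2, 6.5]
opening: 0.022
grasp_force: 81.5
```

```bash
python3 - <<'E'
from h import *
print(state());go(lev(-12),rot(-12))
# compare cap region in scene now and before
a=camera("scene")[:,:,::-1];b=cv2.imread("pics/scene0.png");cv2.imwrite("pics/s6.png",a)
def knob(im):
    m=np.zeros(im.shape[:2],np.uint8);m[245:275,255:290]=(im.max(2)<60)[245:275,255:290]
    n,l,s,c=cv2.connectedComponentsWithStats(m);k=1+s[1:,4].argmax();return s[k],c[k].round(1)
print(knob(a),knob(b))
E
```

```text
{'time': np.float64(16.2), 'ee_pos': array([0.6478, 0.1253, 0.0481]), 'tcp_rot': array([179.9188,  12.022 ,  78.1438]), 'q': array([ 15.3244,  25.894 ,  12.9404,  82.5294, -10.7156, 117.6867]), 'wrist_force': array([0.4061, 1.1774, 6.506 ]), 'opening': np.float64(0.022), 'grasp_force': np.float64(81.4822)}
turn [0.09 0.02 0.04] shift new [ 0.0006 -0.0008  0.0004] shift old [ 0.0006 -0.0008  0.0004] pos [0.6472 0.1259 0.0476]
(array([264, 252,  11,  12,  85], dtype=int32), array([268.8, 257.8])) (array([268, 253,  10,  12,  72], dtype=int32), array([272.6, 258.9]))
```

send_rows --linear '[[0, 0, 0.002], [0, 0, 0.001], [0, 0, 0], [0, 0, 0]]' --twist '[[0, -0.06, 0], [0, 0, 0], [0, 0, 0], [0, 0, 0]]' --gripper '[0, 0, 0, 0]'

```text
time: 16.75
ee_pos: [0.6479, 0.1247, 0.0453]
tcp_rot: [179.9, 12.6, 78.1]
wrist_force: [1.0, 1.2, 6.8]
opening: 0.022
grasp_force: 81.5
```

```bash
python3 - <<'E'
from h import *
print(state());go(lev(-12),rot(-12))
b=cv2.cvtColor(cv2.imread("pics/scene0.png"),6).astype(float);a=cv2.cvtColor(cv2.imread("pics/s6.png"),6)
c=cv2.cvtColor(camera("scene")[:,:,::-1],6)
for im in(b,a,c):
    # tab far/near edge row profile near tab end
    print(im[255:285:2,293].round(0))
E
```

```text
{'time': np.float64(16.75), 'ee_pos': array([0.6479, 0.1247, 0.0453]), 'tcp_rot': array([179.8983,  12.6123,  78.1449]), 'q': array([ 15.4826,  26.2196,  12.9898,  82.5455, -11.2319, 117.8948]), 'wrist_force': array([1.0017, 1.1805, 6.8087]), 'opening': np.float64(0.022), 'grasp_force': np.float64(81.537)}
turn [0.11 0.61 0.04] shift new [ 0.0006 -0.0009 -0.0026] shift old [ 0.0005 -0.0009 -0.0026] pos [0.6472 0.1259 0.0476]
[148. 150. 150. 152. 155.  57.  54.  60.  58.  52.  54.  51.  48.  49.
  45.]
[146 147 146  61  58  63  63  38  35  34  56  53  51  50  51]
[142 123 136  59  55  64  63  38  38  27  56  53  51  53  57]
```

send_rows --linear '[[0, 0, 0.002], [0, 0, 0.001], [0, 0, 0]]' --twist '[[0, -0.08, 0], [0, 0, 0], [0, 0, 0]]' --gripper '[0, 0, 0]'

```text
time: 17.18
ee_pos: [0.6478, 0.1241, 0.0422]
tcp_rot: [179.9, 13.4, 78.1]
wrist_force: [1.8, 0.8, 4.3]
opening: 0.0221
grasp_force: 81.5
```

send_rows --linear '[[0, 0, 0.002], [0, 0, 0.001], [0, 0, 0]]' --twist '[[0, -0.08, 0], [0, 0, 0], [0, 0, 0]]' --gripper '[0, 0, 0]'

```text
time: 17.55
ee_pos: [0.6477, 0.1233, 0.0395]
tcp_rot: [179.9, 14.2, 78.1]
wrist_force: [1.4, 1.9, 7.2]
opening: 0.0218
grasp_force: 81.8
```

```bash
python3 - <<'E'
from h import *
c=camera("scene")[:,:,::-1];cv2.imwrite("pics/s7.png",c);g=cv2.cvtColor(c,6).astype(int)
print(state()["ee_pos"],state()["wrist_force"])
for x in(.075,.13,.15,.19,.21,.23):
    u=int(round(pix("scene",hp(x,0,.08))[0]))
    for s in(-8,-12,-14):
        t=np.radians(s);z=.0818+.010/np.cos(t)+(x-.095)*np.tan(t)+.004
        print(x,u,s,"far/near edge rows",[pix("scene",hp(x,y,z))[1].round(1) for y in(.01,-.01)],end=" ")
    print();print("  rows 236..",g[236:276,u-1:u+2].mean(1).round(0).astype(int).tolist())
E
```

```text
[0.6478 0.1233 0.0396] [1.5596 2.746  6.9996]
0.075 302 -8 far/near edge rows [np.float64(254.0), np.float64(261.1)] 0.075 302 -12 far/near edge rows [np.float64(253.7), np.float64(260.8)] 0.075 302 -14 far/near edge rows [np.float64(253.6), np.float64(260.7)] 
  rows 236.. [124, 125, 125, 125, 123, 120, 122, 124, 124, 123, 121, 119, 123, 122, 122, 127, 136, 151, 153, 151, 153, 152, 149, 120, 58, 57, 53, 37, 38, 35, 35, 38, 37, 38, 35, 37, 34, 30, 24, 26]
0.13 323 -8 far/near edge rows [np.float64(252.9), np.float64(259.9)] 0.13 323 -12 far/near edge rows [np.float64(253.2), np.float64(260.2)] 0.13 323 -14 far/near edge rows [np.float64(253.4), np.float64(260.4)] 
  rows 236.. [78, 77, 76, 76, 77, 78, 81, 86, 99, 116, 124, 124, 123, 125, 123, 126, 131, 148, 152, 150, 150, 151, 148, 131, 62, 58, 59, 62, 55, 38, 39, 37, 36, 37, 28, 38, 52, 52, 51, 53]
0.15 331 -8 far/near edge rows [np.float64(252.5), np.float64(259.5)] 0.15 331 -12 far/near edge rows [np.float64(253.0), np.float64(260.0)] 0.15 331 -14 far/near edge rows [np.float64(253.3), np.float64(260.3)] 
  rows 236.. [77, 80, 78,
[... 623 characters left out ...]
1 353 -12 far/near edge rows [np.float64(252.5), np.float64(259.4)] 0.21 353 -14 far/near edge rows [np.float64(253.1), np.float64(260.0)] 
  rows 236.. [78, 78, 74, 76, 75, 77, 77, 77, 78, 80, 79, 77, 77, 78, 78, 77, 80, 75, 79, 85, 88, 86, 89, 86, 81, 66, 67, 70, 76, 75, 67, 60, 60, 59, 59, 59, 59, 67, 77, 76]
0.23 360 -8 far/near edge rows [np.float64(250.9), np.float64(257.8)] 0.23 360 -12 far/near edge rows [np.float64(252.3), np.float64(259.2)] 0.23 360 -14 far/near edge rows [np.float64(253.1), np.float64(259.9)] 
  rows 236.. [76, 76, 77, 76, 76, 76, 75, 75, 78, 79, 78, 78, 78, 81, 78, 78, 78, 77, 74, 89, 88, 88, 85, 88, 88, 79, 65, 69, 74, 65, 59, 61, 59, 58, 58, 60, 63, 75, 75, 75]
```

The near and far edges show that past -12° the bar pivots on the stop bolt, which explains the low force, and the cap's knob has shifted, so the cap is loose. Now I back off to about -9° and draw the bar out along its axis.

send_rows --linear '[[0, 0, -0.0045], [0, 0, -0.0045], [0, 0, -0.0045], [0, 0, -0.0045], [0, 0, 0], [0, 0, 0]]' --twist '[[0, 0.13, 0], [0, 0.13, 0], [0, 0.13, 0], [0, 0.13, 0], [0, 0, 0], [0, 0, 0]]' --gripper '[0, 0, 0, 0, 0, 0]' --grip_force 110

```text
time: 18.35
ee_pos: [0.6474, 0.1264, 0.0555]
tcp_rot: [-179.9, 9.0, 78.1]
wrist_force: [0.4, -0.6, -3.2]
opening: 0.0214
grasp_force: 109.7
```

```bash
cat > knob.py <<'E'
from h import *
def knob(im):
    m=np.zeros(im.shape[:2],np.uint8);m[240:275,250:290]=(im.max(2)<60)[240:275,250:290]
    n,l,s,c=cv2.connectedComponentsWithStats(m);k=1+s[1:,4].argmax();return s[k],c[k].round(1)
E
python3 - <<'E'
from knob import *
print(state());go(lev(-9),rot(-9));print(knob(cv2.imread("pics/s7.png")),knob(camera("scene")[:,:,::-1]))
E
```

```text
{'time': np.float64(18.35), 'ee_pos': array([0.6474, 0.1264, 0.0555]), 'tcp_rot': array([-179.9322,    9.043 ,   78.1323]), 'q': array([ 14.3555,  24.3754,  12.0382,  81.7468,  -8.0754, 116.517 ]), 'wrist_force': array([ 0.362 , -0.6077, -3.209 ]), 'opening': np.float64(0.0214), 'grasp_force': np.float64(109.7415)}
turn [-0.06  0.04  0.03] shift new [ 0.0007 -0.0001 -0.0022] shift old [ 0.0007 -0.0001 -0.0022] pos [0.6475 0.1274 0.0576]
(array([262, 252,  12,  11,  94], dtype=int32), array([267.4, 257.2])) (array([265, 253,  11,  11,  68], dtype=int32), array([270.1, 258.6]))
```

send_rows --linear '[[0.008, 0, -0.0005], [0.012, 0, -0.0005], [0.015, 0, -0.0005], [0.015, 0, -0.0005], [0.015, 0, -0.0005], [0, 0, 0]]' --twist '[[0, 0, 0], [0, 0, 0], [0, 0, 0], [0, 0, 0], [0, 0, 0], [0, 0, 0]]' --gripper '[0, 0, 0, 0, 0, 0]'

```text
time: 19.15
ee_pos: [0.6611, 0.1913, 0.0479]
tcp_rot: [-180.0, 9.0, 78.2]
wrist_force: [-0.4, -0.4, -3.1]
opening: 0.0215
grasp_force: 109.9
```

```bash
python3 - <<'E'
from knob import *
print(state());im=camera("scene")[:,:,::-1];print(knob(im))
o=bot.get_obs();Rt=R.from_euler("xyz",o["tcp_rot"],degrees=True)
g=cv2.cvtColor(im,6).astype(int)
B=[-.2485,0,-.004]
for d in(-.245,-.22,-.18,-.12):
    p=o["ee_pos"]+Rt.apply([d,0,-.008]);u,v=pix("scene",p);print(d,(u.round(1),v.round(1)),g[int(v)-10:int(v)+12,int(round(u))].tolist())
u,v=pix("scene",o["ee_pos"]+Rt.apply([-.245,0,-.004]));print(u,v,g[int(round(v)),int(u)-25:int(u)+20].tolist())
E
```

```text
{'time': np.float64(19.15), 'ee_pos': array([0.6611, 0.1913, 0.0479]), 'tcp_rot': array([-179.978 ,    9.0105,   78.2399]), 'q': array([ 19.1701,  29.2451,  17.8455,  83.279 ,  -7.7093, 121.2473]), 'wrist_force': array([-0.4166, -0.4464, -3.101 ]), 'opening': np.float64(0.0215), 'grasp_force': np.float64(109.8685)}
(array([267, 253,  10,  11,  57], dtype=int32), array([271.4, 259.2]))
-0.245 (np.float64(315.6), np.float64(256.9)) [126, 126, 125, 127, 126, 122, 120, 115, 111, 67, 60, 64, 62, 58, 61, 58, 59, 58, 61, 52, 20, 22]
-0.22 (np.float64(325.0), np.float64(256.5)) [126, 126, 124, 121, 122, 123, 132, 154, 156, 156, 156, 156, 151, 117, 56, 55, 63, 55, 37, 39, 38, 39]
-0.18 (np.float64(339.8), np.float64(255.7)) [79, 101, 132, 125, 129, 129, 139, 163, 155, 157, 155, 156, 155, 134, 55, 51, 61, 53, 30, 32, 36, 34]
-0.12 (np.float64(361.6), np.float64(254.7)) [78, 77, 80, 78, 82, 77, 75, 74, 89, 112, 148, 149, 152, 144, 121, 82, 69, 75, 76, 77, 70, 61]
315.37111666801013 257.5487391285909 [155, 155, 154, 158, 157, 156, 91, 61, 58, 61, 59, 59, 59, 60, 59, 62, 158, 109, 49, 56, 57, 54, 115, 149, 68, 52, 62, 57, 152, 150, 148, 152, 153, 153, 150, 151, 143, 143, 146, 122, 133, 134, 134, 133, 134]
```

send_rows --linear '[[0, 0, -0.02], [0, 0, -0.05], [0, 0, -0.05], [0, 0, 0], [0, 0, 0], [0, 0, 0], [0, 0, 0]]' --twist '[[0, 0, 0], [0, 0, 0], [0, 0, 0], [0, 0.55, 0], [0, 0.55, 0], [0, 0, -1.03], [0, 0, 0]]' --gripper '[0, 0, 0, 0, 0, 0, 0]'

```text
time: 20.08
ee_pos: [0.6649, 0.2074, 0.1673]
tcp_rot: [179.6, -2.0, 88.3]
wrist_force: [0.6, -0.3, -2.8]
opening: 0.0213
grasp_force: 109.9
```

```bash
python3 - <<'E'
from h import *
print(state())
o=bot.get_obs();Rt=R.from_euler("xyz",o["tcp_rot"],degrees=True)
im=camera("scene")[:,:,::-1];g=cv2.cvtColor(im,6).astype(int);cv2.imwrite("pics/s8.png",im)
for d in(-.24,-.21,-.17,-.13,-.09,-.06):
    p=o["ee_pos"]+Rt.apply([d,0,-.007]);u,v=pix("scene",p);print(d,(u.round(1),v.round(1)),int(v)-12,g[int(v)-12:int(v)+14,int(round(u))].tolist())
it=camera("top")[:,:,::-1];cv2.imwrite("pics/t8.png",it);g=cv2.cvtColor(it,6).astype(int)
for d in(-.24,-.21,-.17,-.13,-.09):
    p=o["ee_pos"]+Rt.apply([d,0,-.007]);u,v=pix("top",p);print(d,(u.round(1),v.round(1)),int(v)-8,g[int(v)-8:int(v)+9,int(round(u))].tolist())
go(np.array([.4116,.256,.13]),rot(2,88.5))
E
```

```text
{'time': np.float64(20.075), 'ee_pos': array([0.6649, 0.2074, 0.1673]), 'tcp_rot': array([179.6319,  -1.9526,  88.3373]), 'q': array([ 16.6483,  23.9947,  24.2754,  89.3175,   1.7379, 108.3319]), 'wrist_force': array([ 0.625 , -0.288 , -2.8292]), 'opening': np.float64(0.0213), 'grasp_force': np.float64(109.8589)}
-0.24 (np.float64(326.6), np.float64(260.4)) 248 [80, 78, 76, 81, 79, 70, 63, 123, 165, 163, 164, 165, 161, 164, 150, 99, 51, 42, 39, 36, 36, 39, 44, 62, 64, 66]
-0.21 (np.float64(338.4), np.float64(256.8)) 244 [77, 82, 82, 77, 77, 83, 79, 99, 145, 162, 164, 161, 161, 156, 106, 98, 107, 50, 28, 34, 32, 38, 37, 29, 25, 27]
-0.17 (np.float64(354.1), np.float64(252.1)) 240 [78, 76, 80, 79, 80, 80, 81, 113, 163, 161, 162, 163, 163, 161, 160, 146, 66, 68, 70, 74, 68, 79, 79, 77, 73, 81]
-0.13 (np.float64(369.6), np.float64(247.4)) 235 [110, 113, 115, 120, 131, 127, 128, 114, 81, 96, 97, 96, 96, 98, 95, 96, 86, 72, 68, 68, 69, 73, 78, 77, 77, 76]
-0.09 (np.float64(384.9), np.float64(242.8)) 230 [104, 113, 114, 112, 108, 109, 112, 112, 111, 97, 92, 97, 94, 93, 93, 94, 93, 84, 65, 4
[... 293 characters left out ...]
0, 198, 190, 161, 147, 153, 154, 152]
-0.21 (np.float64(328.6), np.float64(139.7)) 131 [155, 153, 150, 151, 162, 183, 201, 208, 209, 211, 213, 201, 163, 136, 136, 138, 143]
-0.17 (np.float64(314.7), np.float64(139.6)) 131 [154, 154, 154, 156, 165, 186, 201, 207, 208, 210, 211, 198, 160, 135, 133, 126, 109]
-0.13 (np.float64(300.8), np.float64(139.4)) 131 [161, 158, 158, 158, 157, 148, 138, 135, 134, 132, 132, 130, 121, 122, 113, 100, 98]
-0.09 (np.float64(286.8), np.float64(139.3)) 131 [163, 161, 162, 161, 158, 151, 138, 134, 131, 132, 132, 125, 120, 129, 143, 137, 121]
turn [ 0.35  0.05 -0.29] shift new [ 0.04   -0.2545  0.0384] shift old [ 0.0388 -0.2549  0.0368] pos [0.4116 0.256  0.13  ]
```

```bash
python3 - <<'E'
from h import *
a=np.array([.4116,.256,.10]);go(a,rot(7,88.5));go(np.array([.4116,.256,.030]),rot(7,88.5),a,rot(7,88.5))
E
```

```text
turn [ 0.36  5.05 -0.28] shift new [ 0.0329 -0.2545  0.0715] shift old [ 0.0377 -0.2551  0.0668] pos [0.4116 0.256  0.1   ]
turn [0. 0. 0.] shift new [-0.0085 -0.      0.0695] shift old [-0.0085 -0.      0.0695] pos [0.4116 0.256  0.03  ]
```

send_rows --linear '[[0, 0, 0], [0.0066, -0.0509, 0.0143], [0.0066, -0.0509, 0.0143], [0.0066, -0.0509, 0.0143], [0.0066, -0.0509, 0.0143], [0.0066, -0.0509, 0.0143], [0, 0, 0], [0, 0, 0]]' --twist '[[0, 0.5, 0], [0, 0, 0], [0, 0, 0], [0, 0, 0], [0, 0, 0], [0, 0, 0], [0, 0, 0], [0, 0, 0]]' --gripper '[0, 0, 0, 0, 0, 0, 0, 0]'

```text
time: 21.18
ee_pos: [0.4125, 0.257, 0.099]
tcp_rot: [179.6, -7.0, 88.4]
wrist_force: [0.2, -0.1, -2.4]
opening: 0.0218
grasp_force: 109.9
```

```bash
python3 - <<'E'
from h import *
print(state())
o=bot.get_obs();Rt=R.from_euler("xyz",o["tcp_rot"],degrees=True)
im=camera("scene")[:,:,::-1];g=cv2.cvtColor(im,6).astype(int);cv2.imwrite("pics/s9.png",im)
for d in(-.235,-.21,-.17,-.13,-.09):
    p=o["ee_pos"]+Rt.apply([d,0,-.007]);u,v=pix("scene",p);print(d,(u.round(1),v.round(1)),int(v)-12,g[int(v)-12:int(v)+14,int(round(u))].tolist())
go(np.array([.4116,.256,.030]),rot(7,88.5))
E
```

```text
{'time': np.float64(21.175), 'ee_pos': array([0.4125, 0.257 , 0.099 ]), 'tcp_rot': array([179.573 ,  -6.9918,  88.4232]), 'q': array([ 28.6803,  -8.0785, -19.1231,  75.0493,   5.819 , 120.4818]), 'wrist_force': array([ 0.1638, -0.062 , -2.3599]), 'opening': np.float64(0.0218), 'grasp_force': np.float64(109.8818)}
-0.235 (np.float64(315.2), np.float64(190.4)) 178 [74, 77, 77, 75, 72, 71, 74, 92, 131, 156, 156, 153, 156, 143, 90, 84, 112, 113, 114, 118, 123, 111, 74, 72, 76, 77]
-0.21 (np.float64(323.3), np.float64(187.7)) 175 [74, 75, 75, 75, 76, 76, 76, 74, 103, 156, 153, 152, 153, 143, 106, 73, 68, 66, 65, 71, 64, 67, 66, 73, 76, 73]
-0.17 (np.float64(336.3), np.float64(183.4)) 171 [56, 56, 59, 59, 60, 65, 75, 74, 84, 101, 92, 92, 94, 94, 85, 65, 67, 64, 53, 50, 53, 52, 52, 59, 57, 61]
-0.13 (np.float64(349.2), np.float64(179.2)) 167 [109, 109, 106, 106, 105, 96, 60, 60, 67, 80, 90, 95, 92, 96, 87, 75, 64, 53, 46, 56, 51, 52, 50, 52, 60, 60]
-0.09 (np.float64(362.0), np.float64(175.0)) 162 [106, 107, 109, 109, 110, 110, 108, 107, 97, 60, 61, 80, 92, 95, 94, 97, 92, 56, 52, 49, 44, 42, 39, 37, 40, 46]
turn [ 0.44  0.   -0.09] shift new [-0.0094 -0.0014  0.0685] shift old [-0.0094 -0.0019  0.0685] pos [0.4116 0.256  0.03  ]
```

send_rows --linear '[[-0.003, 0, 0.02], [-0.003, 0, 0.02], [-0.002, 0, 0.015], [-0.001, 0, 0.008], [0, 0, 0.003], [0, 0, 0], [0, 0, 0]]' --twist '[[0, 0, 0], [0, 0, 0], [0, 0, 0], [0, 0, 0], [0, 0, 0], [0, 0, 0], [0, 0, 0]]' --gripper '[0, 0, 0, 0, 0, 0, 0]'

```text
time: 22.1
ee_pos: [0.4133, 0.2554, 0.0333]
tcp_rot: [179.5, -6.9, 88.4]
wrist_force: [-1.1, -3.3, 8.5]
opening: 0.0216
grasp_force: 111.6
```

send_rows --linear '[[0, 0, 0.002], [0, 0, 0.001], [0, 0, 0]]' --twist '[[0, 0, 0], [0, 0, 0], [0, 0, 0]]' --gripper '[0, 0, 0]'

```text
time: 22.48
ee_pos: [0.4135, 0.256, 0.0316]
tcp_rot: [179.5, -7.0, 88.4]
wrist_force: [-5.9, -6.3, 20.4]
opening: 0.0213
grasp_force: 113.5
```

Contact with the ridges. Releasing gently and rising.

send_rows --linear '[[0, 0, 0], [0, 0, 0], [0, 0, 0], [0, 0, 0], [-0.002, 0, -0.02], [-0.005, 0, -0.04], [-0.006, 0, -0.05], [0, 0, 0]]' --twist '[[0, 0, 0], [0, 0, 0], [0, 0, 0], [0, 0, 0], [0, 0, 0], [0, 0, 0], [0, 0, 0], [0, 0, 0]]' --gripper '[50, 60, 60, 60, 60, 60, 60, 60]'

```text
time: 23.48
ee_pos: [0.4128, 0.2301, 0.1403]
tcp_rot: [179.3, -7.1, 88.5]
wrist_force: [0.0, -0.7, -0.0]
opening: 0.0512
grasp_force: 0.0
```

send_rows --linear '[[0, 0, 0], [0, 0, 0]]' --twist '[[0, -0.7, 0], [0, 0, 0]]' --gripper '[60, 60]'

```text
time: 23.72
ee_pos: [0.4109, 0.2307, 0.1353]
tcp_rot: [179.7, 0.1, 88.5]
wrist_force: [-0.3, -0.2, -0.4]
opening: 0.0513
grasp_force: 0.0
```

```bash
python3 bar.py w5 && python3 sleeve.py w5 .037; python3 - <<'E'
from h import *
im=camera("scene")[:,:,::-1];cv2.imwrite("pics/s10.png",im);g=cv2.cvtColor(im,6).astype(int)
b=cv2.cvtColor(cv2.imread("pics/scene0.png"),6).astype(int)
for nm,p in dict(tip=(.404,.02,.033),m1=(.405,.06,.034),mid=(.407,.162,.034),m3=(.408,.215,.034)).items():
    u,v=pix("scene",p);print(nm,(u.round(1),v.round(1)),int(v)-9,"now",g[int(v)-9:int(v)+10,int(u)].tolist(),"was",b[int(v)-9:int(v)+10,int(u)].tolist())
E
```

```text
{'time': np.float64(23.775), 'ee_pos': array([0.4107, 0.2305, 0.1353]), 'tcp_rot': array([ 1.797449e+02, -2.130000e-02,  8.853380e+01]), 'q': array([ 2.937020e+01, -6.841700e+00, -1.374340e+01,  8.286840e+01,
       -1.124000e-01,  1.208361e+02]), 'wrist_force': array([ 0.2931, -0.3702, -0.1897]), 'opening': np.float64(0.0511), 'grasp_force': np.float64(0.0)}
[ 297  122   36  104 3488] [np.int64(34), np.int64(33)] world [0.4145 0.2931 0.037 ] [0.412  0.2194 0.037 ] len 0.0737 housing [0.4001 0.2621 0.037 ] [0.3275 0.2494 0.037 ]
tip (np.float64(314.1), np.float64(198.0)) 189 now [73, 77, 72, 90, 121, 120, 126, 141, 157, 152, 154, 157, 144, 101, 61, 48, 54, 60, 75] was [115, 115, 115, 122, 116, 117, 119, 106, 93, 116, 118, 115, 104, 72, 72, 73, 72, 71, 93]
m1 (np.float64(326.7), np.float64(194.5)) 185 now [73, 75, 77, 75, 75, 75, 78, 80, 90, 97, 120, 156, 153, 133, 58, 57, 49, 57, 75] was [119, 119, 120, 117, 120, 119, 121, 122, 139, 151, 150, 147, 146, 130, 74, 50, 47, 53, 72]
mid (np.float64(358.3), np.float64(186.0)) 176 now [61, 58, 59, 58, 58, 56, 59, 53, 61, 82, 91, 89, 91, 91, 85, 51, 40, 41, 50] was [121, 119, 121, 121, 120, 118, 115, 109, 126, 146, 144, 145, 147, 130, 79, 48, 42, 45, 55]
m3 (np.float64(374.3), np.float64(181.6)) 172 now [107, 108, 108, 107, 110, 105, 102, 105, 98, 79, 74, 94, 112, 74, 78, 54, 38, 48, 46] was [118, 121, 119, 118, 121, 120, 117, 124, 147, 143, 145, 146, 153, 141, 52, 40, 52, 82, 99]
```

```bash
python3 - <<'E'
from h import *
go(hp(.08,0,.25),rot(0))
E
```

```text
turn [ 0.26 -0.06 10.4 ] shift new [-0.2578  0.2529 -0.1146] shift old [-0.2991  0.2027 -0.1139] pos [ 0.605  -0.0742  0.25  ]
```

send_rows --linear '[[0, 0, -0.058], [0, 0, -0.057], [-0.043, 0.0421, 0], [-0.043, 0.0421, 0], [-0.043, 0.0421, 0], [-0.043, 0.0421, 0], [-0.043, 0.0421, 0], [-0.043, 0.0421, 0]]' --twist '[[0, 0, 0.52], [0, 0, 0.52], [0, 0, 0], [0, 0, 0], [0, 0, 0], [0, 0, 0], [0, 0, 0], [0, 0, 0]]' --gripper '[60, 60, 60, 60, 60, 60, 60, 60]'

```text
time: 24.82
ee_pos: [0.6046, -0.0771, 0.2526]
tcp_rot: [179.6, -0.1, 78.0]
wrist_force: [0.6, 1.2, -0.1]
opening: 0.0511
grasp_force: 0.0
```

send_rows --linear '[[0, 0, 0], [0, 0, 0], [0, 0, 0]]' --twist '[[0, 0, 0], [0, 0, 0], [0, 0, 0]]' --gripper '[60, 60, 60]'

```text
time: 25.2
ee_pos: [0.6036, -0.074, 0.2533]
tcp_rot: [179.6, -0.1, 78.1]
wrist_force: [0.2, -0.4, -0.3]
opening: 0.051
grasp_force: 0.0
```

```bash
python3 bar.py w6 && python3 - <<'E'
from h import *
import pickle
o=pickle.load(open("w6.pkl","rb"));im=cv2.imread("pics/w6.png");g=cv2.cvtColor(im,6).astype(int)
def cap(t): # tilted about far flange edge
    t=np.radians(t);f=lambda x,y,z:hp(-.04+(x+.04)*np.cos(t)-z*np.sin(t),y,.092+(x+.04)*np.sin(t)+z*np.cos(t));return f
for t in(0,5.6,9):
    f=cap(t);print(t,"knobtop",pix("wrist",f(0,0,.037),o).round(1),"knobbase",pix("wrist",f(0,0,.007),o).round(1),"tabend",pix("wrist",f(.062,0,.007),o).round(1),"flange far",pix("wrist",f(-.04,0,.007),o).round(1))
m=np.zeros(g.shape,np.uint8);m[200:345,270:380]=(g<75)[200:345,270:380]
n,l,s,c=cv2.connectedComponentsWithStats(m)
for k in range(1,n):
    if s[k,4]>60: print(s[k],c[k].round(1))
print("col325",[(r,g[r,318:334].mean().round(0)) for r in range(215,360,3)])
for r in range(255,345,6): print(r,[int(v) for v in g[r,285:370:4]])
E
```

```text
{'time': np.float64(25.25), 'ee_pos': array([ 0.6036, -0.0738,  0.2534]), 'tcp_rot': array([ 1.795957e+02, -6.400000e-02,  7.810990e+01]), 'q': array([-6.98800e+00,  1.30293e+01,  2.00734e+01,  9.66359e+01,
        2.92000e-02,  9.49024e+01]), 'wrist_force': array([-0.4912,  0.5732,  0.6943]), 'opening': np.float64(0.0509), 'grasp_force': np.float64(0.0)}
0 knobtop [314.  291.3] knobbase [313.7 274.6] tabend [313.7 212.4] flange far [313.7 311.4]
5.6 knobtop [314.  297.5] knobbase [313.7 277.5] tabend [313.8 217. ] flange far [313.7 312. ]
9 knobtop [314.1 301.4] knobbase [313.7 279.3] tabend [313.8 220.5] flange far [313.7 312.3]
[276 212  11  17 121] [280.5 220.9]
[340 218  11  11  71] [345.4 223.9]
[368 247  12  76 626] [374.4 279.3]
[301 270  27  38 842] [313.6 289.2]
col325 [(215, np.float64(96.0)), (218, np.float64(151.0)), (221, np.float64(169.0)), (224, np.float64(170.0)), (227, np.float64(156.0)), (230, np.float64(118.0)), (233, np.float64(118.0)), (236, np.float64(118.0)), (239, np.float64(119.0)), (242, np.float64(121.0)), (245, np.float64(137.0)), (248, np.float64(131.0))
[... 1927 characters left out ...]
 164, 163]
309 [113, 107, 106, 112, 124, 123, 126, 115, 121, 125, 125, 118, 109, 128, 166, 159, 162, 159, 162, 158, 159, 159]
315 [106, 101, 105, 107, 110, 106, 111, 109, 107, 108, 109, 108, 111, 104, 165, 163, 160, 163, 163, 165, 162, 160]
321 [106, 104, 105, 107, 108, 108, 108, 105, 105, 107, 110, 106, 106, 111, 160, 159, 167, 162, 162, 157, 162, 156]
327 [106, 108, 109, 106, 107, 109, 109, 110, 107, 109, 105, 108, 107, 155, 160, 162, 161, 158, 163, 158, 157, 164]
333 [105, 105, 107, 107, 109, 108, 101, 112, 108, 152, 164, 160, 160, 160, 159, 155, 163, 161, 163, 156, 159, 160]
339 [158, 160, 160, 165, 162, 162, 160, 158, 159, 172, 153, 160, 163, 157, 160, 159, 157, 160, 155, 159, 155, 158]
```

The knob blob is at columns 301-328 and rows 270-308, the tab end at row ~217 and the far flange edge at ~311. All match a cap tilted 5.6° about its far edge, so the knob can be approached along that axis.

```bash
python3 - <<'E'
from h import *
Rt=rot(5.6);p=hp(-.0025,0,.1198)+Rt.apply([0,0,-.001]);a=p+Rt.apply([0,0,-.05])
go(a,Rt);go(p,Rt,a,Rt)
E
```

```text
turn [0.4  5.54 0.03] shift new [-0.0952  0.0014  0.0739] shift old [-0.0876  0.0008  0.0828] pos [ 0.587  -0.1598  0.1706]
turn [0. 0. 0.] shift new [0.   0.   0.05] shift old [0.   0.   0.05] pos [ 0.588  -0.155   0.1208]
```

send_rows --linear '[[0, 0, 0], [-0.0476, 0.0005, 0.036], [-0.0476, 0.0005, 0.036], [0, 0, 0.02], [0, 0, 0.02], [0, 0, 0.01], [0, 0, 0.002], [0, 0, 0]]' --twist '[[0.04, 0.55, 0], [0, 0, 0], [0, 0, 0], [0, 0, 0], [0, 0, 0], [0, 0, 0], [0, 0, 0], [0, 0, 0]]' --gripper '[60, 60, 60, 60, 60, 60, 60, 60]'

```text
time: 26.25
ee_pos: [0.5881, -0.1557, 0.1211]
tcp_rot: [180.0, -5.5, 78.1]
wrist_force: [0.4, -0.4, 1.5]
opening: 0.0512
grasp_force: 0.0
```

```bash
python3 - <<'E'
from h import *
print(state())
Rt=rot(5.6);p=hp(-.0025,0,.1198)+Rt.apply([0,0,-.001]);go(p,Rt)
E
```

```text
{'time': np.float64(26.25), 'ee_pos': array([ 0.5881, -0.1557,  0.1211]), 'tcp_rot': array([179.9789,  -5.5289,  78.0954]), 'q': array([-17.2817,  12.7248,   4.9239,  82.6977,   5.5065,  84.5999]), 'wrist_force': array([ 0.4116, -0.3878,  1.4641]), 'opening': np.float64(0.0512), 'grasp_force': np.float64(0.0)}
turn [ 0.02  0.07 -0.  ] shift new [ 0.0006 -0.0003  0.0004] shift old [ 0.0006 -0.0003  0.0004] pos [ 0.588  -0.155   0.1208]
```

Close, then lift along the cap's axis.

send_rows --linear '[[0, 0, 0], [0, 0, 0], [0, 0, 0], [0, 0, 0], [0, 0, 0]]' --twist '[[0, 0, 0], [0, 0, 0], [0, 0, 0], [0, 0, 0], [0, 0, 0]]' --gripper '[0, 0, 0, 0, 0]' --grip_force 80

```text
time: 26.88
ee_pos: [0.588, -0.1561, 0.1211]
tcp_rot: [180.0, -5.5, 78.1]
wrist_force: [-2.2, 0.5, 5.7]
opening: 0.0215
grasp_force: 78.1
```

send_rows --linear '[[0, 0, -0.005], [0, 0, -0.005], [0, 0, -0.01], [0, 0, -0.015], [0, 0, -0.02], [0, 0, -0.02], [0, 0, 0], [0, 0, 0]]' --twist '[[0, 0, 0], [0, 0, 0], [0, 0, 0], [0, 0, 0], [0, 0, 0], [0, 0, 0], [0, 0, 0], [0, 0, 0]]' --gripper '[0, 0, 0, 0, 0, 0, 0, 0]'

```text
time: 27.88
ee_pos: [0.5863, -0.1631, 0.1944]
tcp_rot: [-179.9, -5.5, 78.0]
wrist_force: [0.4, -0.6, -3.4]
opening: 0.0215
grasp_force: 78.7
```

```bash
python3 bar.py w7 && python3 - <<'E'
from h import *
import pickle
c=get_calibration("wrist")
im=camera("scene")[:,:,::-1];cv2.imwrite("pics/s11.png",im);g=cv2.cvtColor(im,6).astype(int)
w=cv2.cvtColor(cv2.imread("pics/w7.png"),6).astype(int)
print([int(v) for v in w[180:360:4,300:325].mean(1)])
go(np.array([.410,-.188,.12]),rot(0))
T=get_calibration("wrist")["hand_eye"];Ti=np.linalg.inv(T)
def px(p):
    q=Ti[:3,:3]@np.array(p)+Ti[:3,3];return (c["fx"]*q[0]/q[2]+c["cx"],c["fy"]*q[1]/q[2]+c["cy"])
for t in(0,3,6):
    t=np.radians(t);print(px([.062*np.cos(t)+0.017*np.sin(t),0,.017*np.cos(t)-.062*np.sin(t)]),px([.04*np.cos(t),0,.017*np.cos(t)-.04*np.sin(t)]))
E
```

```text
{'time': np.float64(27.925), 'ee_pos': array([ 0.5861, -0.163 ,  0.194 ]), 'tcp_rot': array([-179.8881,   -5.5387,   78.0483]), 'q': array([-17.9869,  12.9602,  13.2415,  90.9773,   5.4961,  83.926 ]), 'wrist_force': array([ 0.0159,  0.1085, -3.9295]), 'opening': np.float64(0.0217), 'grasp_force': np.float64(78.7211)}
[162, 190, 197, 200, 201, 198, 157, 162, 157, 157, 158, 154, 147, 142, 147, 132, 63, 57, 56, 55, 54, 54, 71, 69, 68, 67, 67, 56, 45, 45, 44, 44, 43, 42, 111, 115, 111, 105, 95, 84, 78, 92, 97, 97, 83]
turn [-0.12 -5.54 -0.05] shift new [-0.0608 -0.1671  0.0739] shift old [-0.0678 -0.1669  0.0681] pos [ 0.41  -0.188  0.12 ]
(np.float64(313.440523983275), np.float64(128.9572287927096)) (np.float64(313.4467400821859), np.float64(179.16224637112379))
(np.float64(313.4504578561455), np.float64(127.39955557769764)) (np.float64(313.4531015491065), np.float64(180.23660514447772))
(np.float64(313.46106051834704), np.float64(126.1988665947421)) (np.float64(313.45979822172717), np.float64(181.6065960870177))
```

send_rows --linear '[[0, 0, 0], [-0.0122, -0.0334, 0.0148], [-0.0122, -0.0334, 0.0148], [-0.0122, -0.0334, 0.0148], [-0.0122, -0.0334, 0.0148], [-0.0122, -0.0334, 0.0148], [0, 0, 0], [0, 0, 0]]' --twist '[[0, -0.55, 0], [0, 0, 0], [0, 0, 0], [0, 0, 0], [0, 0, 0], [0, 0, 0], [0, 0, 0], [0, 0, 0]]' --gripper '[0, 0, 0, 0, 0, 0, 0, 0]'

```text
time: 28.98
ee_pos: [0.4106, -0.1882, 0.1211]
tcp_rot: [-180.0, -0.0, 78.0]
wrist_force: [-0.7, 0.0, -3.8]
opening: 0.0214
grasp_force: 79.6
```

```bash
python3 bar.py w8 && python3 - <<'E'
from h import *
import pickle
# check tray centre from scene picture (rim plane)
im=cv2.imread("pics/scene0.png");hsv=cv2.cvtColor(im,cv2.COLOR_BGR2HSV)
x0,y0,x1,y1=205,185,295,268
m=((hsv[y0:y1,x0:x1,2]>170)).astype(np.uint8);m=cv2.morphologyEx(m,cv2.MORPH_OPEN,np.ones((3,3)))
c=max(cv2.findContours(m,0,1)[0],key=cv2.contourArea)[:,0]+[x0,y0]
e=[c[c[:,0].argmin()],c[c[:,0].argmax()],c[c[:,1].argmin()],c[c[:,1].argmax()]]
w=np.array([ray("scene",*p,.012) for p in e]);print(e,w.mean(0).round(3))
go(np.array([.410,-.188,.042]),rot(0))
E
```

```text
{'time': np.float64(29.025), 'ee_pos': array([ 0.411 , -0.1882,  0.1213]), 'tcp_rot': array([ 1.799946e+02, -3.210000e-02,  7.806840e+01]), 'q': array([-2.46225e+01, -9.12360e+00, -1.73190e+01,  8.18063e+01,
        3.25000e-02,  7.73091e+01]), 'wrist_force': array([-0.5805, -0.1005, -3.0584]), 'opening': np.float64(0.0217), 'grasp_force': np.float64(79.6474)}
[array([221, 222]), array([277, 227]), array([252, 201]), array([243, 250])] [ 0.417 -0.19   0.012]
turn [ 0.01 -0.03 -0.03] shift new [-0.     -0.001   0.0793] shift old [-0.0001 -0.001   0.0793] pos [ 0.41  -0.188  0.042]
```

send_rows --linear '[[0, 0, 0.03], [0, 0, 0.025], [0, 0, 0.015], [0, 0, 0.007], [0, 0, 0.002], [0, 0, 0], [0, 0, 0]]' --twist '[[0, 0, 0], [0, 0, 0], [0, 0, 0], [0, 0, 0], [0, 0, 0], [0, 0, 0], [0, 0, 0]]' --gripper '[0, 0, 0, 0, 0, 0, 0]'

```text
time: 29.9
ee_pos: [0.4107, -0.1883, 0.0427]
tcp_rot: [180.0, -0.0, 78.1]
wrist_force: [-0.3, 0.5, -4.8]
opening: 0.0219
grasp_force: 79.6
```

send_rows --linear '[[0, 0, 0.0015], [0, 0, 0.0015], [0, 0, 0]]' --twist '[[0, 0, 0], [0, 0, 0], [0, 0, 0]]' --gripper '[0, 0, 0]'

```text
time: 30.28
ee_pos: [0.4102, -0.1881, 0.0388]
tcp_rot: [-179.9, -0.0, 78.1]
wrist_force: [1.1, -0.3, -4.6]
opening: 0.0218
grasp_force: 79.6
```

send_rows --linear '[[0, 0, 0.0015], [0, 0, 0], [0, 0, 0]]' --twist '[[0, 0, 0], [0, 0, 0], [0, 0, 0]]' --gripper '[0, 0, 0]'

```text
time: 30.65
ee_pos: [0.4103, -0.1882, 0.0379]
tcp_rot: [-180.0, -0.0, 78.1]
wrist_force: [-2.5, 0.6, 3.7]
opening: 0.0219
grasp_force: 80.5
```

send_rows --linear '[[0, 0, 0.001], [0, 0, 0], [0, 0, 0]]' --twist '[[0, 0, 0], [0, 0, 0], [0, 0, 0]]' --gripper '[0, 0, 0]'

```text
time: 31.02
ee_pos: [0.4104, -0.1882, 0.0378]
tcp_rot: [180.0, -0.0, 78.1]
wrist_force: [-7.5, 2.9, 13.0]
opening: 0.0216
grasp_force: 82.0
```

Cap is on the tray floor (force reversed at the expected height). Release and retreat.

send_rows --linear '[[0, 0, 0], [0, 0, 0], [0, 0, 0], [0, 0, 0], [0, 0, -0.01], [0, 0, -0.03], [0, 0, -0.05], [0, 0, -0.05]]' --twist '[[0, 0, 0], [0, 0, 0], [0, 0, 0], [0, 0, 0], [0, 0, 0], [0, 0, 0], [0, 0, 0], [0, 0, 0]]' --gripper '[50, 60, 60, 60, 60, 60, 60, 60]'

```text
time: 32.02
ee_pos: [0.4101, -0.1881, 0.1786]
tcp_rot: [-180.0, -0.0, 78.1]
wrist_force: [0.8, -0.7, 0.2]
opening: 0.0511
grasp_force: 0.0
```

send_rows --linear '[[0.04, 0, -0.03], [0.05, 0, 0], [0, 0, 0], [0, 0, 0]]' --twist '[[0, 0, 0], [0, 0, 0], [0, 0, 0], [0, 0, 0]]' --gripper '[60, 60, 60, 60]'

```text
time: 32.52
ee_pos: [0.429, -0.1003, 0.2069]
tcp_rot: [-180.0, -0.0, 78.1]
wrist_force: [-0.5, -0.2, 0.2]
opening: 0.0515
grasp_force: 0.0
```

```bash
python3 bar.py w9 && python3 - <<'E'
from h import *
import pickle
o=pickle.load(open("w9.pkl","rb"));im=cv2.imread("pics/w9.png");g=cv2.cvtColor(im,6).astype(int)
print("pred knobtop",pix("wrist",[.4104,-.1882,.049],o),"tabend",pix("wrist",np.array([.4104,-.1882,.019])+R.from_euler("z",78.1,degrees=True).apply([.062,0,0]),o))
m=np.zeros(g.shape,np.uint8);m[200:345,270:370]=(g<80)[200:345,270:370]
n,l,s,c=cv2.connectedComponentsWithStats(m)
for k in range(1,n):
    if s[k,4]>60: print(s[k],c[k].round(1))
t=camera("top");gt=cv2.cvtColor(t,7).astype(int);u,v=pix("top",[.4104,-.1882,.049]);print("top knob pred",u,v)
mt=(gt[int(v)-12:int(v)+13,int(u)-12:int(u)+13]<100).astype(np.uint8);n,l,s,c=cv2.connectedComponentsWithStats(mt);print(s[1:],c[1:]+[int(u)-12,int(v)-12])
# bystander change vs start in scene
a=cv2.imread("pics/scene0.png").astype(int);b=camera("scene")[:,:,::-1].astype(int)
d=(np.abs(a-b).max(2)>60)
for nm,(x,y,w,h) in dict(bottle=(463,222,45,48),beaker=(440,195,28,32),ring=(193,275,28,28),jar=(293,310,28,32),driver=(328,308,75,28),spanner=(212,345,72,20)).items(): print(nm,d[y:y+h,x:x+w].mean().round(3))
E
```

```text
{'time': np.float64(32.575), 'ee_pos': array([ 0.4288, -0.1007,  0.2067]), 'tcp_rot': array([-1.799563e+02, -1.970000e-02,  7.804410e+01]), 'q': array([-1.32254e+01, -1.05523e+01, -9.13000e+00,  9.14665e+01,
        1.87000e-02,  8.87305e+01]), 'wrist_force': array([ 0.2041,  0.2777, -0.0948]), 'opening': np.float64(0.0513), 'grasp_force': np.float64(0.0)}
pred knobtop [313.32059546 281.89476869] tabend [313.2977795  211.69607357]
[302 260  23  32 619] [312.9 275.7]
top knob pred 391.08696326513393 227.1651246115798
[] []
bottle 0.0
beaker 0.0
ring 0.0
jar 0.0
driver 0.0
spanner 0.0
```

```bash
python3 -c "
from workcell import ticket;print(ticket.job_done())"
```

```text
the job is handed in; nothing more can be done
None
```

Job handed in at about 33 s: by camera and force readings the cap was levered loose, the bar lies back across its rest, the cap stands upright near the tray's middle and no bystander moved; the hand-in returned no verdict.

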